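Hang the rescue hook on its axle and hold the snap ring spread at the groove

TASK

Hook the grey rescue hook's saddle over the horizontal axle near its free end (outside the groove), slide it along until it sits against the collar, and let it hang there. Then squeeze the snap-ring pliers to spread their ring, slide the spread ring over the axle's free end to the groove, and finish while holding it there: still squeezed, ring spread around the groove, square to the axle, touching neither axle nor hook. Leave the rigging plate, red snap and loose carabiner alone.

Things in the scene. Friction and masses are not known exactly. Their poses are not given: they have to be found in the camera images.
- axle: Fixed grey post, 50 x 30 x 155 mm high, on a 110 x 100 x 10 mm base, with a level bare steel axle, 24 mm diameter, axis 130 mm up, standing out 110 mm along the body's -y. From the post face: collar 40 mm diameter for 12 mm; plain; dark groove 9 mm wide, 19 mm diameter, centred at 58 mm; plain to the free end. Origin on the bench below the post face; x across the axle, z up
- axle_collar (a point): Point on the axle's axis in the plane of the collar's outer face, against which the hook's saddle must sit (axes as axle: +y runs along the axle from free end to post)
- axle_groove (a point): Point on the axle's axis at the middle of the groove's width, 46 mm outwards of the collar face (axes as axle)
- axle_tip (a point): Point on the axle's axis at its free end, 52 mm outwards of the groove's middle (axes as axle)
- hook: Loose grey steel rescue hook, 0.22 to 0.42 kg, 147 mm tall, hung by its saddle. Origin: middle of the saddle's inner top face (12 mm above the bar's axis when hung); y along the bar, z up, x across. Saddle 52 mm wide (x), 30 mm long (y, +-15 mm), 34 mm between its legs (to z = -22). From the +x leg a 10 mm bar goes down and bends in under the saddle (top at z = -65) to a hook ending at z = -111 mm
- hook_tab (a point): Middle of the grip tab on top of the hook's saddle, 22 mm above the hook's origin. The tab is 22 mm in x, 14 mm in y, from z = +8 to +36 mm above the hook's origin; grip it from above, fingers closing along x. At the collar it stays clear of the pliers
- hook_stand: Fixed stand: base 100 x 100 x 10 mm, grey post 36 x 20 x 148 mm, level steel peg 24 mm diameter, 60 mm long along the body's -y, axis 130 mm up. Origin on the bench below the post's face. The hook passes under the bar: lift it 32 mm (22 to 40 will do), then move it 45 mm or more along its +x to clear (or off the peg's end); hook it on the same way backwards
- pliers: Loose snap-ring pliers, 0.28 kg, upright in their stand, handles up; at the jaw tips below, a two-part snap ring, each half fast to one jaw. Origin: ring centre; y = ring axis, z up, x = the way ring and handles spread. Ring closed: 21 mm inside, 29 outside, 4 thick, too small for the axle; fully spread it clears it by 3 mm or more all round. Pivot block 24 x 30 x 12 mm at z = +54 to +66 mm
- pliers_grip (a point): Point between the handles to grip at, 115 mm above the ring centre; from above, fingers closing along the pliers' x. Grips 14 mm wide (y), z = +86 to +143 mm over the ring centre; over their outer faces about 51 mm here and 60 at the top when free, 36 and parallel when squeezed. Spring: about 10 N on each finger, then a hard stop; grip with some 30 N. Halves are geared: the ring stays centred
- pliers_right (a joint): Angle of the right half of the pliers (the left one moves the same): 0 = free, ring closed; 0.13 rad = handles squeezed to the stop, ring fully spread. Over 0.09 the ring counts as spread. A spring returns it when let go
- pliers_stand: Fixed stand: base 110 x 90 x 10 mm with two aluminium cheeks 16 mm apart, 94 mm high (lips to 102 mm), on which the pliers' pivot block rests, ring centre 40 mm above the bench. Origin on the bench under the ring; axes as the pliers'. Lift the pliers straight up; they can be squeezed in it
- rig_plate: Bystander: aluminium rigging plate 75 x 100 x 8 mm with five holes, lying flat; leave it alone.
- red_snap: Bystander: red steel locking snap, about 90 x 45 x 16 mm, lying flat; leave it alone.
- gold_carabiner: Bystander: gold carabiner, 115 x 68 x 10 mm, lying flat; leave it alone.
Mind the look-alikes: they are no part of the job. There is more than one size of the pliers; the job needs the smallest.

How it is judged:
On the way, in this order (a step that is already met when the one before it is completed fails the run):
1. the hook's saddle is over the axle near the free end, outside the groove (x of hook in the frame of axle_tip between -0.007 and 0.007 m and z of hook in the frame of axle_tip between 0.008 and 0.022 m and y of hook in the frame of axle_tip between 0.004 and 0.05 m), for 0.1 s.
2. it is slid along the axle past the groove, still hooked over it (x of hook in the frame of axle_tip between -0.007 and 0.007 m and z of hook in the frame of axle_tip between 0.008 and 0.022 m and y of hook in the frame of axle_tip between 0.052 and 0.077 m).
3. the hook hangs on the axle against the collar, let go (x of hook in the frame of axle_collar between -0.007 and 0.007 m and z of hook in the frame of axle_collar between 0.008 and 0.016 m and y of hook in the frame of axle_collar between -0.0195 and -0.012 m and angle between hook's own z axis and vertical below 0.2 rad and contact force between hook and axle above 0.8 N and contact force between the fingers and hook below 0.2 N), for 0.2 s.
4. the spread ring is around the outer part of the axle, between groove and free end (value of joint pliers_right above 0.09 rad and angle between the y axis of pliers and the y axis of axle_groove, either way round below 0.14 rad and x of pliers in the frame of axle_tip between -0.005 and 0.005 m and z of pliers in the frame of axle_tip between -0.005 and 0.005 m and y of pliers in the frame of axle_tip between 0.002 and 0.045 m), for 0.05 s.
At the end, for the whole second after the job is handed in: Gripper squeezes pliers over 5 N, joint over 0.09; ring centre within 3 mm of the groove along the axle, 5 mm across, axis within 0.14 rad, touching neither axle nor hook (0.5 N); hook hangs let go, upright, within 4.5 mm of the collar; all still; bystanders within 30 mm of their start (all of step 3 and value of joint pliers_right above 0.09 rad and angle between the y axis of pliers and the y axis of axle_groove, either way round below 0.14 rad and x of pliers in the frame of axle_groove between -0.005 and 0.005 m and z of pliers in the frame of axle_groove between -0.005 and 0.005 m and y of pliers in the frame of axle_groove between -0.003 and 0.003 m and contact force between pliers and axle below 0.5 N and contact force between pliers and hook below 0.5 N and contact force between the fingers and pliers above 5 N and linear speed of each of pliers, hook below 0.02 m/s and distance of each of rig_plate, red_snap, gold_carabiner from where it was at the start of the episode below 0.03 m); the arm keeps its last pose, push and grip.
It fails at once if a bystander is pushed more than 30 mm (distance of any of rig_plate, red_snap, gold_carabiner from where it was at the start of the episode above 0.03 m).
It also fails if it takes over 72 s, if anything falls off the work surface, if the arm or the gripper's body presses on something with over 40 N, if the wrist force passes 120 N, or if a joint passes its speed limit or range.

ROBOT

A 7-joint arm with a two-finger parallel gripper is mounted at the origin on the work surface. World frame = base frame: x ahead of the robot, y to its left, z up, the work surface at z = 0. Lengths are in m, angles in rad, forces in N, time in s.
With the tool pointing down it reaches from about 0.425 to 0.875 m from the base axis. Payload 4.7 kg.
Tool frame: the origin (TCP) lies at the very end of the fingers, on their centre line; the grasp point (between the pads) lies 19 mm behind it (ctrl.grasp_offset is the distance from the TCP to the grasp point, in m); z points along the fingers, y is the direction in which the jaws open and shut (so a half turn about z gives the same grasp; the last joint's range is limited). The gripper opens to 87 mm and grips with 3 to 60 N. Pads are 19 mm wide; open, the fingers measure 117 mm over their backs; the gripper's body (75 mm by 190 mm) begins 51 mm behind the grasp point.
Start: joints at [-1.23, 0.321, -0.07, 1.45, 0.023, 1.371, -0.057], TCP at [0.209, 0.616, 0.187] pointing down, gripper open.
Joint ranges: [-2.86, 2.86], [-0.3, 2.09], [-1.38, 1.24], [0.06, 2.45], [-1.56, 4.7], [0.09, 2.05], [-2.69, 2.69]. Speed limits (rad/s): [2.57, 2.57, 3.14, 3.14, 3.14, 3.14, 3.14].

INTERFACE

Orientations are given as a rotation vector (axis times angle).
In Python, from bench import ctrl gives the robot as it stands.
- The arm moves only by the shell command python3 -m creep 'ROWS' [FORCE]. ROWS is JSON, a list that holds one entry, the list of rows, each a list of 7 numbers: the opening, from 0 (shut) to 1 (fully open), then the shift along the tool's x, y, z in mm, then the turn, a rotation vector about the tool's x, y, z in rad. In form: [[[grip, dx, dy, dz, rx, ry, rz], ...]]. A call has 1 to 5 rows; each row is the pose to reach, as a shift and turn from the pose commanded when the call began, along the tool's axes at that moment; what a row does not reach only later rows make up. A row lasts 1/10 s, in which the tool goes at most 50 mm and 8.59 degrees, less where a joint would pass 70% of its speed; a pose out of reach is approached as far as the arm can. A call with a gripper value outside its range is refused whole. The fingers move at their own pace and stop on an object; FORCE is the grip in N (left out, the last holds). Time passes only in rows, so rows that repeat a pose let the fingers close. It gives the time, the measured TCP pose, the force and the opening at its end, in the units of the state.
- ctrl.get_state(): the state, without advancing time (a new reading comes with each control period).
- ctrl.get_image(name): name is "side" or "top"; returns the picture (400x640x3 uint8, red, green, blue); there is no depth.
- ctrl.camera_params(name): a dict with "K" (3x3 intrinsics, pixels), "k1" (the pictures are not rectified: a ray, as slopes to the right and down, at radius r is drawn at 1 + k1 r^2 times it, then the intrinsics apply), "pose" (4x4, takes a point from camera to world coordinates). Camera axes: x right, y down, z forward; pixel columns grow to the right and rows downward; lengths in m; the calibration is good to about 2 mm. A picture is of the moment at which its call begins. camera_params takes no time and is no camera call.
- ctrl.close_job(): hands the job in, once; it reports no verdict.
The state is a dict: "time": time; "joint_positions": joint angles; "qd": joint speeds; "joint_torque": joint torques, N m; "position": TCP position; "tool_rot": TCP orientation; "ft_force": force on the tool from outside, world axes, zero at the start; "torque": the same for the moment, N m; "grip_width": opening from 0.0 (shut) to 1.0 (fully open).
Only numpy, scipy, OpenCV 4.12 (cv2) and the standard library are available. Lean on these libraries where they do the work, as an engineer would, in place of code of your own. Each camera call takes 0.05 s, during which the arm holds its last target. There are 200 camera calls.

## Working session

There is one attempt and no reset: what is moved stays moved. The work goes in short steps, Python scripts to look and compute and a shell command to move; the robot and the scene stay as the last step left them, time stands still between calls to the robot, and variables do not carry over. Pictures are saved under pics/ and viewed, about 8 in all and at most 12, crops included, and the job is handed in when it is done.

```bash
mkdir -p pics; ls
python3 - <<'E'
from bench import ctrl
import cv2,numpy as np
np.set_printoptions(precision=4,suppress=True)
print(ctrl.get_state()); print(ctrl.grasp_offset)
for n in ("side","top"):
    cv2.imwrite(f"pics/{n}0.png",ctrl.get_image(n)[:,:,::-1]); print(n,ctrl.camera_params(n))
E
```

```text
pics
{'time': 0.0, 'joint_positions': array([-1.2299,  0.3218, -0.0701,  1.4517,  0.0226,  1.3708, -0.0569]), 'qd': array([-0.0006, -0.0009, -0.0001, -0.0007,  0.0002, -0.0006, -0.0005]), 'joint_torque': array([ -0.0018, -49.1292,  -0.4049, -31.2527,  -0.0641,   0.0434,
         0.0002]), 'position': array([0.2085, 0.615 , 0.1862]), 'tool_rot': array([-0.511 , -3.0995,  0.003 ]), 'ft_force': array([ 0.2439, -0.3414,  0.6339]), 'torque': array([-0.0059,  0.0372,  0.0123]), 'grip_width': 0.9977007374595909}
0.0187
side {'K': array([[390.3034,   0.    , 320.8122],
       [  0.    , 390.3034, 199.968 ],
       [  0.    ,   0.    ,   1.    ]]), 'k1': -0.05157785354005747, 'pose': array([[ 0.9335, -0.2171,  0.2855,  0.1749],
       [-0.3586, -0.5539,  0.7514, -0.7499],
       [-0.005 , -0.8038, -0.5949,  0.7668],
       [ 0.    ,  0.    ,  0.    ,  1.    ]])}
top {'K': array([[437.2239,   0.    , 322.583 ],
       [  0.    , 437.2239, 194.4586],
       [  0.    ,   0.    ,   1.    ]]), 'k1': -0.09432741364882892, 'pose': array([[-0.0003, -0.9865,  0.164 ,  0.2739],
       [-0.9998,  0.0031,  0.0174,  0.0261],
       [-0.0177, -0.1639, -0.9863,  1.2088],
       [ 0.    ,  0.    ,  0.    ,  1.    ]])}
```

View pics/top0.png

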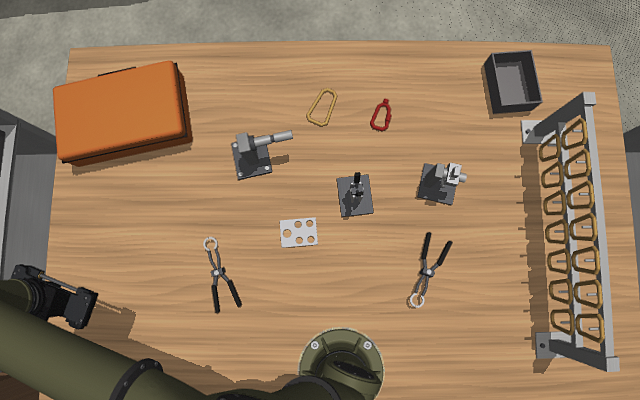

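View pics/side0.png

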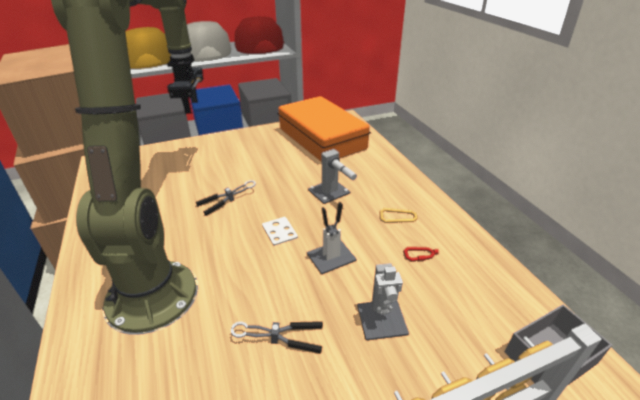

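Look-alikes: for the pliers there are the ones upright in their stand (top 355,190) and two larger ones lying flat (220,275 and 430,270). I choose the stand pair. The hook is at (450,172), while the rack's gold hooks (565,230) are decoys. The axle is at (265,145). A close crop will check this.

Run:
```python
import cv2,numpy as np
t=cv2.imread("pics/top0.png");s=cv2.imread("pics/side0.png")
def c(im,x,y,w=66,h=72): return cv2.resize(im[y:y+h,x:x+w],None,fx=4,fy=4,interpolation=cv2.INTER_CUBIC)
a=np.hstack([c(t,230,118),c(t,325,155),c(t,410,145)])
b=np.hstack([c(s,300,140),c(s,300,200),c(s,350,255,66,84)[:288]])
cv2.imwrite("pics/crop1.png",np.vstack([a,b]))
```

```text
(no output)
```

View pics/crop1.png

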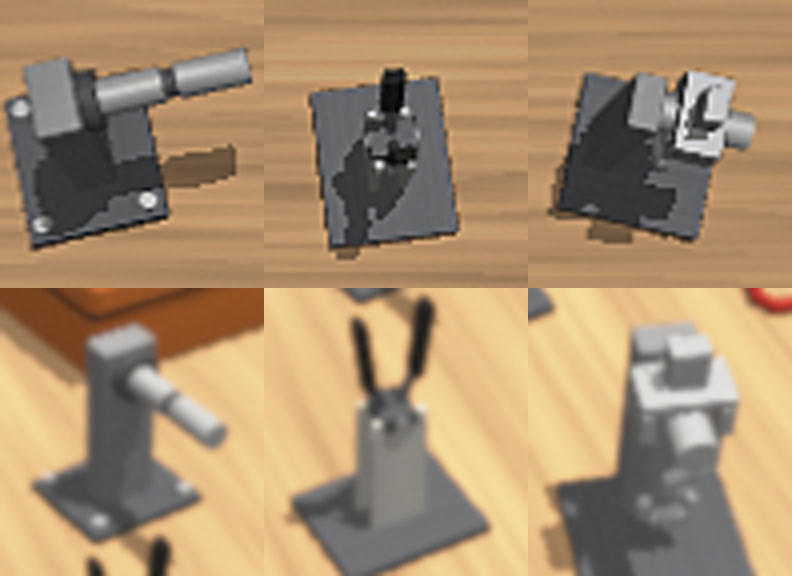

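Crop: the stand pair is the upright pliers with black handles, sitting between aluminium cheeks. The hook's saddle and tab sit on the right-hand stand's peg. The axle shows its groove clearly at about crop (168,81). Next I fit poses from the keypoints.

```bash
cat > h.py <<'E'
import numpy as np,cv2
from bench import ctrl
from scipy.optimize import least_squares
from scipy.spatial.transform import Rotation as R
np.set_printoptions(precision=4,suppress=True)
P={n:ctrl.camera_params(n) for n in ("side","top")}
def proj(n,p):
    c=P[n];T=np.linalg.inv(c["pose"]);q=np.atleast_2d(p)@T[:3,:3].T+T[:3,3]
    s=q[:,:2]/q[:,2:];s=s*(1+c["k1"]*(s**2).sum(1,keepdims=True))
    return s@c["K"][:2,:2].T+c["K"][:2,2]
def fit(obs,x0):
    """obs: (cam,u,v,(x,y,z mm),isbase); params x,y,yaw,base offset y"""
    def f(p):
        r=[];c,s=np.cos(p[2]),np.sin(p[2])
        for n,u,v,m,b in obs:
            m=np.array(m)/1e3+[0,p[3]*b,0]
            w=[p[0]+c*m[0]-s*m[1],p[1]+s*m[0]+c*m[1],m[2]]
            r.append(proj(n,w)[0]-[u,v])
        return np.ravel(r)
    o=least_squares(f,x0,loss="soft_l1");print(o.x,"\n",f(o.x).reshape(-1,2).round(1).tolist());return o.x
E
python3 - <<'E'
from h import *
k=lambda n,ox,oy,X,Y,m,b=0:(n,ox+(X+.5)/4-.5,oy+(Y+.5)/4-.5,m,b)
T=lambda X,Y,m,b=0:k("top",230,118,X,Y,m,b); S=lambda X,Y,m,b=0:k("side",300,140,X,Y,m,b)
print("axle");fit([T(24,67,(25,30,155)),T(70,60,(25,0,155)),T(80,131,(-25,0,155)),T(33,137,(-25,30,155)),T(247,66,(0,-110,130)),T(168,81,(0,-58,130)),
 T(32,246,(-55,50,10),1),T(168,214,(-55,-50,10),1),S(213,145,(0,-110,130)),S(175,115,(0,-58,130)),S(34,199,(-55,50,10),1),S(100,252,(-55,-50,10),1),S(201,207,(55,-50,10),1)],[.7,.2,.1,0])
T=lambda X,Y,m,b=0:k("top",325,155,X,Y,m,b); S=lambda X,Y,m,b=0:k("side",300,200,X,Y,m,b)
print("pliers");fit([T(46,94,(55,45,10)),T(173,77,(55,-45,10)),T(194,231,(-55,-45,10)),T(66,248,(-55,45,10)),S(27,210,(-55,45,10)),S(226,234,(55,-45,10)),S(86,286,(-55,-45,10)),S(94,30,(-29,0,183)),S(161,10,(29,0,183))],[.6,0,.1,0])
T=lambda X,Y,m,b=0:k("top",410,145,X,Y,m,b); S=lambda X,Y,m,b=0:k("side",350,255,X,Y,m,b)
print("hook stand");fit([T(57,73,(50,50,10),1),T(30,215,(-50,50,10),1),T(169,238,(-50,-50,10),1),T(227,130,(0,-60,130)),S(167,162,(0,-60,130))],[.6,-.2,-.1,0])
print("hook");fit([T(162,72,(26,15,150)),T(207,80,(26,-15,150)),T(192,158,(-26,-15,150)),T(148,152,(-26,15,150)),S(105,110,(-26,-15,150)),S(208,113,(26,-15,150))],[.6,-.2,-.1,0])
E
```

```text
axle
[0.5869 0.2323 0.2249 0.0181] 
 [[-1.1, -0.4], [-1.1, -1.3], [0.2, -0.4], [0.3, 0.8], [0.1, -0.3], [0.1, 0.5], [0.0, -0.1], [0.6, -0.1], [0.5, 1.4], [-0.4, 1.2], [-1.3, -1.2], [-1.2, 0.1], [0.7, 0.3]]
pliers
[ 0.472  -0.0411  0.128   0.    ] 
 [[-0.5, -0.5], [-0.4, -0.4], [0.2, -0.2], [-0.2, -0.2], [-1.0, -0.3], [0.4, 0.5], [-0.3, 1.9], [-2.1, 1.2], [1.6, -0.6]]
hook stand
[ 0.508  -0.2527 -0.2046 -0.0228] 
 [[-0.7, 0.0], [0.1, -1.1], [0.6, 0.2], [-2.8, 0.3], [0.1, 1.7]]
hook
[ 0.5013 -0.2805 -0.2464  0.    ] 
 [[-0.5, -0.3], [-0.1, 0.6], [-0.2, 1.0], [-1.0, -0.4], [1.2, 3.4], [0.0, 0.2]]
```

```bash
cat >> h.py <<'E'
def to(x,y,z,a=None,flip=0):
    s=ctrl.get_state();Rc=R.from_rotvec(s["tool_rot"]);M=Rc.as_matrix()
    d=M.T@(np.array([x,y,z])-s["position"])*1e3
    rv=np.zeros(3)
    if a is not None:
        C=[]
        for k in (0,np.pi):
            b=a+k;C.append((Rc.inv()*R.from_matrix(np.array([[-np.sin(b),np.cos(b),0],[np.cos(b),np.sin(b),0],[0,0,-1]]).T)).as_rotvec())
        C.sort(key=np.linalg.norm);rv=C[flip]
    print("t %.2f"%s["time"],"tcp",s["position"],"ytool",np.degrees(np.arctan2(M[1,1],M[0,1])).round(1),"tilt",M[2,:2].round(3),"F",s["ft_force"].round(1),"g %.3f"%s["grip_width"],"q",s["joint_positions"].round(2))
    print("shift",d.round(1),"turn",rv.round(3))
def bod(p,m):  # body pose (x,y,yaw), point mm -> world
    c,s=np.cos(p[2]),np.sin(p[2]);return np.array([p[0]+(c*m[0]-s*m[1])/1e3,p[1]+(s*m[0]+c*m[1])/1e3])
E
python3 -c "
from h import *
to(.45,.45,.33,-.22);to(.45,.45,.33,-.22,1)"
```

```text
t 0.10 tcp [0.2085 0.6151 0.1864] ytool 71.3 tilt [-0.    -0.002] F [ 0.5  0.2 -0.2] g 0.998 q [-1.23  0.32 -0.07  1.45  0.02  1.37 -0.06]
shift [-281.7  -79.1 -143.4] turn [-0.001  0.001  1.464]
t 0.10 tcp [0.2085 0.6151 0.1864] ytool 71.3 tilt [-0.    -0.002] F [ 0.5  0.2 -0.2] g 0.998 q [-1.23  0.32 -0.07  1.45  0.02  1.37 -0.06]
shift [-281.7  -79.1 -143.4] turn [-0.001 -0.001 -1.678]
```

```bash
python3 -m creep '[[[1,0,0,-130,0,0,0],[1,0,0,-130,0,0,0],[1,0,0,-130,0,0,0],[1,-280,-80,-140,0,0,0.6],[1,-280,-80,-140,0,0,0.6]]]' 10
python3 -m creep '[[[1,-240,0,0,0,0,0.5],[1,-240,0,0,0,0,0.5],[1,-240,0,0,0,0,0.5],[1,-240,0,0,0,0,0.5],[1,-240,0,0,0,0,0.5]]]'
python3 -c "
from h import *
to(.501,-.281,.26,-.22)"
```

```text
time: 0.6
position: [0.2902, 0.5595, 0.3216]
tool_rot: [-0.97, -2.988, -0.003]
ft_force: [0.9, 0.6, -1.2]
grip_width: 1.002
time: 1.1
position: [0.4877, 0.4151, 0.3204]
tool_rot: [1.682, 2.652, -0.001]
ft_force: [-0.1, 0.6, 0.6]
grip_width: 0.998
t 1.10 tcp [0.4877 0.4151 0.3204] ytool 25.2 tilt [-0.001 -0.   ] F [-0.1  0.6  0.6] g 0.998 q [-0.91  0.28  0.21  1.25 -0.06  1.62 -0.27]
shift [-635.3 -284.6   61.3] turn [0.    0.001 0.66 ]
```

```bash
python3 -m creep '[[[1,-220,-100,0,0,0,0.3],[1,-220,-100,0,0,0,0.3],[1,-220,-100,0,0,0,0.3],[1,-220,-100,0,0,0,0.3],[1,-220,-100,0,0,0,0.3]]]'
python3 -m creep '[[[1,-235,-30,0,0,0,0.3],[1,-235,-30,0,0,0,0.3],[1,-235,-30,0,0,0,0.3],[1,-235,-30,0,0,0,0.3],[1,-235,-30,0,0,0,0.3]]]'
python3 -c "
from h import *
to(.501,-.281,.26,-.22)"
```

```text
time: 1.6
position: [0.4893, 0.173, 0.3206]
tool_rot: [2.058, 2.373, -0.001]
ft_force: [0.0, -0.3, 0.2]
grip_width: 1.0
time: 2.1
position: [0.4927, -0.0644, 0.3208]
tool_rot: [2.391, 2.037, 0.0]
ft_force: [0.9, 0.7, -0.2]
grip_width: 1.002
t 2.10 tcp [ 0.4927 -0.0644  0.3208] ytool -9.1 tilt [-0.  0.] F [ 0.9  0.7 -0.2] g 1.002 q [-0.54 -0.07  0.59  1.61  0.04  1.59 -0.11]
shift [-212.5   42.6   60.8] turn [0.    0.    0.061]
```

```bash
python3 -m creep '[[[1,-212,43,61,0,0,0.06],[1,-212,43,61,0,0,0.06],[1,-212,43,110,0,0,0.06],[1,-212,43,110,0,0,0.06],[1,-212,43,110,0,0,0.06]]]'
python3 -m creep '[[[1,0,0,10,0,0,0],[1,0,0,10,0,0,0],[1,0,0,10,0,0,0]]]'
python3 - <<'E'
from h import *
to(.501,-.281,.153,-.22)
t=ctrl.get_image("top")[:,:,::-1];s=ctrl.get_image("side")[:,:,::-1]
cv2.imwrite("pics/s1.png",s);cv2.imwrite("pics/t1.png",t)
c=lambda im,x,y:cv2.resize(im[y:y+110,x:x+78],None,fx=5,fy=5,interpolation=cv2.INTER_CUBIC)
cv2.imwrite("pics/c2.png",np.hstack([c(s,346,235),c(t,405,110)]))
E
```

```text
time: 2.6
position: [0.5025, -0.2784, 0.2095]
tool_rot: [-2.448, -1.969, -0.001]
ft_force: [1.0, 0.4, 0.8]
grip_width: 0.997
time: 2.9
position: [0.5037, -0.2751, 0.201]
tool_rot: [-2.446, -1.971, -0.001]
ft_force: [0.5, 0.5, -0.0]
grip_width: 0.999
t 2.90 tcp [ 0.5037 -0.2751  0.201 ] ytool -12.3 tilt [ 0.001 -0.   ] F [ 0.5  0.5 -0. ] g 0.999 q [-0.27  0.19  0.83  1.65 -0.14  1.36  0.37]
shift [-6.3 -1.4 48. ] turn [-0.    -0.001  0.006]
```

View pics/c2.png

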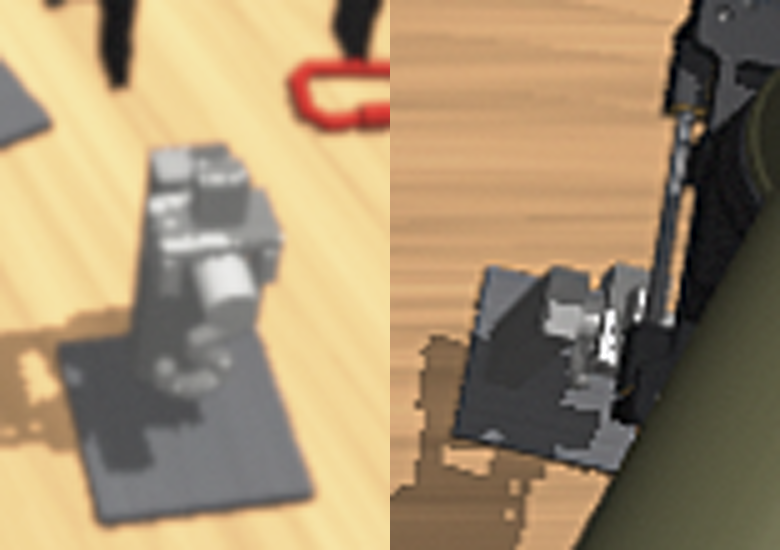

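Side crop: fingertips are at about (115,85) and (355,50), with the tab between and below them at (222,170). Checking the tab estimate numerically.

Run:
```python
from h import *
f=lambda p:(proj("side",p)[0]-[346,235]+.5)*5-.5
h=(.5013,-.2805,-.246)
for m in [(-11,-7,178),(11,-7,178),(11,7,178),(-11,7,178),(-11,-7,150),(11,-7,150),(26,-15,150),(26,15,150),(-26,-15,150)]:
    print(m,f([*bod(h,m),m[2]/1e3]))
print("fingers",[f([*bod((.5037,-.2751,-.215),(x,0)),.201]) for x in(-43,43)])
```

```text
(-11, -7, 178) [194.5966 190.0229]
(11, -7, 178) [247.2673 184.8242]
(11, 7, 178) [238.1335 159.9402]
(-11, 7, 178) [186.1506 164.9895]
(-11, -7, 150) [188.215  236.6429]
(11, -7, 150) [239.8027 231.4203]
(26, -15, 150) [280.194  242.3739]
(26, 15, 150) [260.3108 189.0594]
(-26, -15, 150) [157.3567 254.9223]
fingers [array([117.6928, 136.7874]), array([322.747 , 112.4495])]
```

Run:
```python
from h import *
s=ctrl.get_image("side")[:,:,::-1]
st=ctrl.get_state();print(st["position"],st["qd"])
cv2.imwrite("pics/s2.png",s)
a=cv2.imread("pics/side0.png")
c=lambda im,x,y,w:cv2.resize(im[y:y+100,x:x+w],None,fx=5,fy=5,interpolation=cv2.INTER_CUBIC)
cv2.imwrite("pics/c3.png",np.hstack([c(s,340,195,100),c(a,155,50,56)]))
f=lambda p:(proj("side",p)[0]-[155,50]+.5)*5-.5
print(f([.2085,.615,.186]))
```

```text
[ 0.5043 -0.2753  0.202 ] [ 0.0009 -0.0015  0.0061  0.0007  0.0014 -0.0019  0.0024]
[192.9094 336.1721]
```

View pics/c3.png

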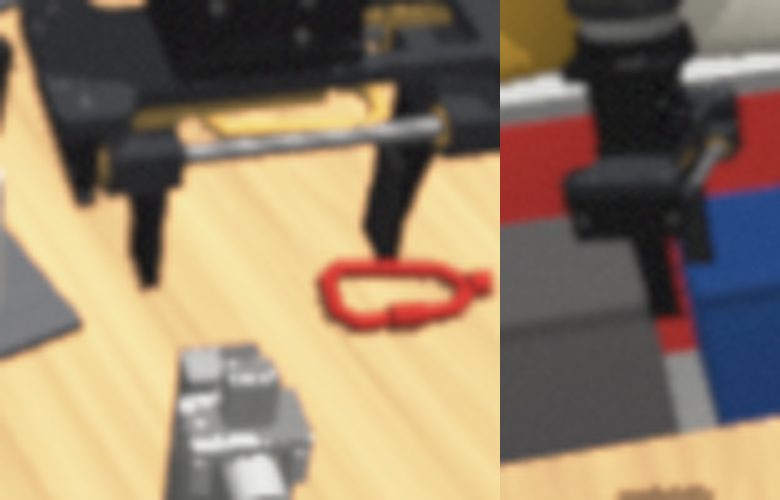

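Fingertips show at crop (150,285) and (385,255), about 9 px higher than the reported TCP projects. I'll check the top view against height and sideways offset.

Run:
```python
from h import *
f=lambda n,p,o:((proj(n,p)[0]-o+.5)*5-.5).round(0)
for z in(.201,.231,.27):
  for x in(-51,51):
    p=[*bod((.504,-.275,-.215),(x,0)),z]
    print(z,x,"c3",f("side",p,[340,195]),"c2top",f("top",p,[405,110])+[390,0])
# triangulate if tip shift is horizontal: solve world xy at z=.202 for observed
from scipy.optimize import fsolve
for u,v in((150,285),(385,255)):
  for z in (.202,.23): print(z,fsolve(lambda q:f0(q) if 0 else ((proj("side",[q[0],q[1],z])[0]-[340,195]+.5)*5-.5-[u,v]),[.5,-.27]))
t=cv2.imread("pics/t1.png")
cv2.imwrite("pics/c4.png",cv2.resize(t[90:200,380:500],None,fx=5,fy=5,interpolation=cv2.INTER_CUBIC))
```

```text
0.201 -51 c3 [129. 339.] c2top [635. 396.]
0.201 51 c3 [372. 310.] c2top [669. 190.]
0.231 -51 c3 [134. 285.] c2top [653. 384.]
0.231 51 c3 [382. 256.] c2top [688. 173.]
0.27 -51 c3 [140. 210.] c2top [678. 368.]
0.27 51 c3 [397. 182.] c2top [714. 149.]
0.202 [ 0.4754 -0.2405]
0.23 [ 0.4605 -0.2658]
0.202 [ 0.5757 -0.2606]
0.23 [ 0.5558 -0.2849]
```

View pics/c4.png

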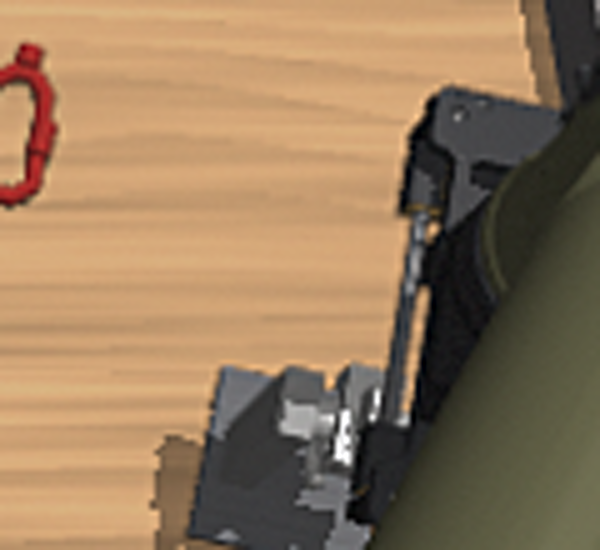

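Run:
```python
from h import *
f=lambda n,p,o:((proj(n,p)[0]-o+.5)*5-.5).round(0)
for z in (.186,.211,.26):
  for x in(-51,51):
    p=[*bod((.2085,.615,np.radians(71.3)),(x,0)),z]; print(z,x,"side c3",f("side",p,[155,50])+[500,0],"top px",proj("top",p).round(1))
def tri(us,ut):
    o=least_squares(lambda p:np.r_[proj("side",p)[0]-us,proj("top",p)[0]-ut],[.5,-.27,.25]);return o.x,o.fun
print("carriage mid",tri(np.array([340,195])+np.array([312,145])/5,np.array([380,90])+np.array([405,322])/5))
print("carriage +",tri(np.array([340,195])+np.array([480,125])/5,np.array([380,90])+np.array([428,165])/5))
print("carriage -",tri(np.array([340,195])+np.array([145,165])/5,np.array([380,90])+np.array([385,475])/5))
```

```text
0.186 -51 side c3 [676. 367.] top px [[102.4 299.9]]
0.186 51 side c3 [709. 307.] top px [[ 65.7 285. ]]
0.211 -51 side c3 [669. 334.] top px [[ 97.  300.6]]
0.211 51 side c3 [702. 275.] top px [[ 59.6 285.3]]
0.26 -51 side c3 [655. 266.] top px [[ 85.7 302.1]]
0.26 51 side c3 [689. 210.] top px [[ 46.9 286. ]]
carriage mid (array([ 0.5231, -0.2646,  0.2787]), array([-2.3734,  0.7356,  0.8861, -2.6867]))
carriage + (array([ 0.5929, -0.2785,  0.2789]), array([-1.3954,  0.4844,  0.5989, -1.5759]))
carriage - (array([ 0.4559, -0.2519,  0.2793]), array([-3.0102,  0.8226,  0.9599, -3.4204]))
```

```bash
python3 -m creep '[[[1,-6,-1,20,0,0,0],[1,-6,-1,42,0,0,0],[1,-6,-1,42,0,0,0],[1,-6,-1,42,0,0,0]]]' 5
python3 - <<'E'
from h import *
to(.501,-.281,.153,-.22)
t=ctrl.get_image("top")[:,:,::-1];s=ctrl.get_image("side")[:,:,::-1]
cv2.imwrite("pics/s3.png",s);cv2.imwrite("pics/t3.png",t)
cv2.imwrite("pics/c5.png",cv2.resize(s[220:330,345:445],None,fx=5,fy=5,interpolation=cv2.INTER_CUBIC))
E
```

```text
time: 3.45
position: [0.5014, -0.2815, 0.1597]
tool_rot: [2.446, 1.971, 0.001]
ft_force: [0.5, -0.1, 0.4]
grip_width: 1.0
t 3.45 tcp [ 0.5014 -0.2815  0.1597] ytool -12.3 tilt [0.    0.001] F [ 0.5 -0.1  0.4] g 1.000 q [-0.25  0.22  0.83  1.71 -0.17  1.29  0.4 ]
shift [ 0.4 -0.5  6.7] turn [ 0.001 -0.     0.005]
```

View pics/c5.png

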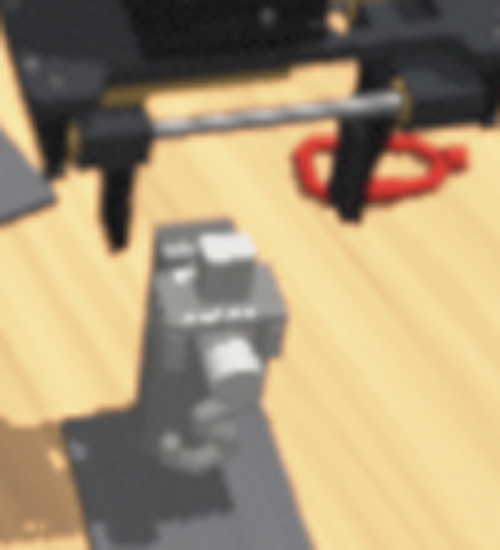

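Fingertips are at (120,248) and (350,218), and the tab top is at (225,245). The picture can't separate height from depth, so I'll test by closing gently.

```bash
python3 -m creep '[[[0.2,0,0,0,0,0,0],[0.2,0,0,0,0,0,0],[0.2,0,0,0,0,0,0],[0.2,0,0,0,0,0,0],[0.2,0,0,0,0,0,0]]]' 5
python3 -m creep '[[[0.2,0,0,0,0,0,0],[0.2,0,0,0,0,0,0],[0.2,0,0,0,0,0,0],[0.2,0,0,0,0,0,0],[0.2,0,0,0,0,0,0]]]'
```

```text
time: 4.05
position: [0.5008, -0.2823, 0.1588]
tool_rot: [2.448, 1.969, 0.0]
ft_force: [-0.4, 0.8, -1.0]
grip_width: 0.631
time: 4.55
position: [0.5008, -0.2822, 0.1588]
tool_rot: [-2.448, -1.969, -0.0]
ft_force: [1.2, -0.7, 0.1]
grip_width: 0.226
```

```bash
python3 -m creep '[[[0.05,0,0,0,0,0,0],[0.05,0,0,0,0,0,0],[0.05,0,0,0,0,0,0],[0.05,0,0,0,0,0,0],[0.05,0,0,0,0,0,0]]]'
python3 - <<'E'
from h import *
to(.501,-.281,.153,-.22)
s=ctrl.get_image("side")[:,:,::-1];t=ctrl.get_image("top")[:,:,::-1]
cv2.imwrite("pics/s4.png",s);cv2.imwrite("pics/t4.png",t)
c=lambda im,x,y:cv2.resize(im[y:y+100,x:x+78],None,fx=5,fy=5,interpolation=cv2.INTER_CUBIC)
cv2.imwrite("pics/c6.png",np.hstack([c(s,350,215),c(t,400,100)]))
E
```

```text
time: 5.05
position: [0.5008, -0.2823, 0.1588]
tool_rot: [2.448, 1.969, 0.0]
ft_force: [0.7, 0.3, -0.4]
grip_width: 0.058
t 5.05 tcp [ 0.5008 -0.2823  0.1588] ytool -12.4 tilt [0. 0.] F [ 0.7  0.3 -0.4] g 0.058 q [-0.25  0.22  0.83  1.71 -0.17  1.28  0.4 ]
shift [ 1.3 -0.1  5.8] turn [ 0.    -0.     0.004]
```

View pics/c6.png

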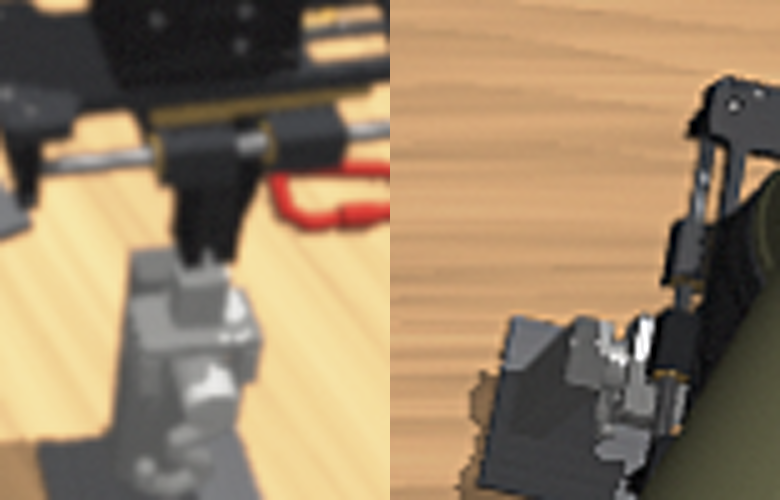

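The fingers closed fully, so they missed, and they look to be just above or behind the tab at (205,262). In the top view no finger shows against the wood, so height is likelier. Open fingers clear the saddle, so I'll go 18 mm lower and test again.

```bash
python3 -m creep '[[[1,0,0,-8,0,0,0],[1,0,0,-8,0,0,0],[1,0,0,-8,0,0,0],[1,0,0,-8,0,0,0],[1,0,0,-8,0,0,0]]]'
python3 -m creep '[[[1,0,0,0,0,0,0],[1,0,0,0,0,0,0],[1,0,0,0,0,0,0],[1,0,0,0,0,0,0],[1,0,0,0,0,0,0]]]'
python3 -m creep '[[[1,0,0,15,0,0,0],[1,0,0,24,0,0,0],[1,0,0,24,0,0,0],[0.4,0,0,24,0,0,0],[0.4,0,0,24,0,0,0]]]' 5
python3 -m creep '[[[0.4,0,0,0,0,0,0],[0.4,0,0,0,0,0,0],[0.4,0,0,0,0,0,0],[0.1,0,0,0,0,0,0],[0.1,0,0,0,0,0,0]]]'
python3 -m creep '[[[0.1,0,0,0,0,0,0],[0.1,0,0,0,0,0,0],[0.1,0,0,0,0,0,0]]]'
python3 - <<'E'
from h import *
print(proj("top",[[0,0,.0],[0,0,.1]]),proj("side",[0,0,.02]))
E
```

```text
time: 5.65
position: [0.5007, -0.2822, 0.1667]
tool_rot: [-2.448, -1.969, -0.0]
ft_force: [0.7, -0.2, -0.5]
grip_width: 0.423
time: 6.15
position: [0.5008, -0.2823, 0.1668]
tool_rot: [-2.448, -1.969, -0.0]
ft_force: [0.2, 0.2, -0.4]
grip_width: 0.878
time: 6.65
position: [0.5009, -0.2824, 0.143]
tool_rot: [2.448, 1.969, 0.0]
ft_force: [-0.8, 0.3, 0.1]
grip_width: 0.893
time: 7.15
position: [0.5008, -0.2823, 0.1429]
tool_rot: [2.448, 1.969, 0.0]
ft_force: [-0.2, 0.3, -1.0]
grip_width: 0.448
time: 7.45
position: [0.5011, -0.2823, 0.1429]
tool_rot: [2.447, 1.969, 0.001]
ft_force: [-0.1, -0.0, 0.3]
grip_width: 0.171
[[340.4023 370.1596]
 [341.3189 379.6191]] [[148.537  289.6037]]
```

```bash
python3 -m creep '[[[0.05,0,0,0,0,0,0],[0.05,0,0,0,0,0,0],[0.05,0,0,0,0,0,0]]]'
python3 - <<'E'
from h import *
to(.501,-.281,.143,-.22)
s=ctrl.get_image("side")[:,:,::-1];t=ctrl.get_image("top")[:,:,::-1]
cv2.imwrite("pics/s5.png",s);cv2.imwrite("pics/t5.png",t)
c=lambda im,x,y:cv2.resize(im[y:y+100,x:x+78],None,fx=5,fy=5,interpolation=cv2.INTER_CUBIC)
cv2.imwrite("pics/c7.png",np.hstack([c(s,350,215),c(t,400,100)]))
E
```

```text
time: 7.75
position: [0.5012, -0.2823, 0.1433]
tool_rot: [2.447, 1.969, 0.001]
ft_force: [1.3, 0.4, 3.3]
grip_width: 0.063
t 7.75 tcp [ 0.5012 -0.2823  0.1433] ytool -12.4 tilt [0.    0.001] F [1.3 0.4 3.3] g 0.063 q [-0.25  0.24  0.83  1.73 -0.18  1.26  0.41]
shift [ 1.2 -0.5  0.3] turn [ 0.001 -0.     0.004]
```

View pics/c7.png

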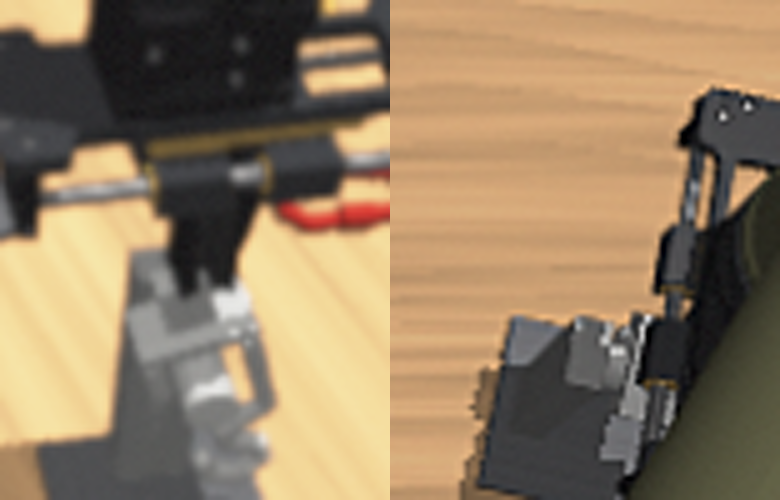

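The crop shows the fingers closed again, with the hook tilted beneath them at (190,310) and 3 N upward on the wrist. The fingertips only grazed the tab top, so real tips are about 30 mm above the reported TCP. I'll back off, open, and try 17 mm deeper; open fingers still clear the saddle.

```bash
python3 -m creep '[[[0.05,0,0,-15,0,0,0],[0.05,0,0,-35,0,0,0],[1,0,0,-35,0,0,0],[1,0,0,-35,0,0,0],[1,0,0,-35,0,0,0]]]'
python3 -m creep '[[[1,0,0,0,0,0,0],[1,0,0,0,0,0,0],[1,0,0,0,0,0,0],[1,0,0,0,0,0,0],[1,0,0,0,0,0,0]]]'
python3 -m creep '[[[1,0,0,0,0,0,0],[1,0,0,0,0,0,0],[1,0,0,0,0,0,0],[1,0,0,0,0,0,0],[1,0,0,0,0,0,0]]]'
python3 - <<'E'
from h import *
to(.501,-.281,.126,-.22)
s=ctrl.get_image("side")[:,:,::-1]
cv2.imwrite("pics/s6.png",s);a=cv2.imread("pics/s1.png")
# has hook returned? compare hook region with pre-touch picture; hook-only area
for b in((250,300,380,412),): 
  y0,y1,x0,x1=b; print(np.abs(s[y0:y1,x0:x1].astype(int)-a[y0:y1,x0:x1]).mean(2).reshape(-1,x1-x0)[::5].mean(1).round(0))
E
```

```text
time: 8.35
position: [0.5002, -0.2819, 0.1771]
tool_rot: [-2.447, -1.968, 0.001]
ft_force: [-0.7, 1.1, -0.3]
grip_width: 0.243
time: 8.85
position: [0.5008, -0.2823, 0.1777]
tool_rot: [-2.448, -1.969, 0.0]
ft_force: [0.4, -0.4, -0.2]
grip_width: 0.698
time: 9.35
position: [0.5008, -0.2823, 0.1778]
tool_rot: [-2.448, -1.969, -0.0]
ft_force: [0.2, -0.5, -0.5]
grip_width: 0.992
t 9.35 tcp [ 0.5008 -0.2823  0.1778] ytool -12.4 tilt [0. 0.] F [ 0.2 -0.5 -0.5] g 0.992 q [-0.26  0.21  0.83  1.68 -0.16  1.32  0.39]
shift [ 1.3 -0.1 51.8] turn [ 0.    -0.     0.004]
[ 3.  1.  0.  8. 14.  3.  3. 15.  6.  1.]
```

```bash
python3 -m creep '[[[1,0,0,35,0,0,0],[1,0,0,35,0,0,0],[1,0,0,44,0,0,0],[1,0,0,50,0,0,0],[1,0,0,50,0,0,0]]]'
python3 - <<'E'
from h import *
to(.501,-.281,.126,-.22)
s=ctrl.get_image("side")[:,:,::-1]
cv2.imwrite("pics/s7.png",s);a=cv2.imread("pics/s6.png")
c=lambda im,x,y:cv2.resize(im[y:y+100,x:x+78],None,fx=5,fy=5,interpolation=cv2.INTER_CUBIC)
cv2.imwrite("pics/c8.png",np.hstack([c(s,350,225),c(a,350,225)]))
E
```

```text
time: 9.9
position: [0.5007, -0.2822, 0.1276]
tool_rot: [-2.448, -1.969, 0.0]
ft_force: [-0.4, 0.4, 0.1]
grip_width: 1.001
t 9.90 tcp [ 0.5007 -0.2822  0.1276] ytool -12.4 tilt [ 0. -0.] F [-0.4  0.4  0.1] g 1.001 q [-0.24  0.25  0.82  1.75 -0.2   1.23  0.42]
shift [1.2 0.1 1.6] turn [-0.    -0.     0.004]
```

View pics/c8.png

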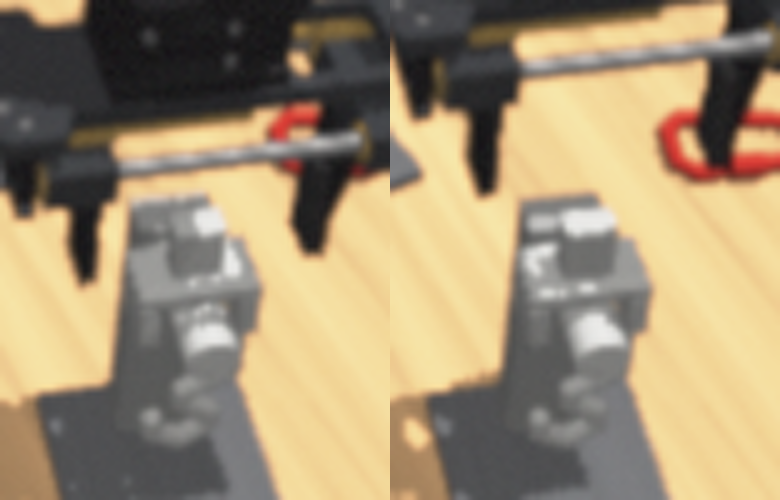

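The hook is back hanging. The fingertips at (85,283) and (312,252) line up with the saddle-top plane on either side of the tab at (197,245), so now I close.

```bash
python3 -m creep '[[[0.3,0,0,-2,0,0,0],[0.3,0,0,-2,0,0,0],[0.3,0,0,-2,0,0,0],[0.3,0,0,-2,0,0,0],[0.3,0,0,-2,0,0,0]]]' 12
python3 -m creep '[[[0.3,0,0,0,0,0,0],[0.3,0,0,0,0,0,0],[0.3,0,0,0,0,0,0],[0.1,0,0,0,0,0,0],[0.1,0,0,0,0,0,0]]]'
python3 -m creep '[[[0.1,0,0,0,0,0,0],[0.1,0,0,0,0,0,0],[0.1,0,0,0,0,0,0]]]'
```

```text
time: 10.45
position: [0.5008, -0.2822, 0.1298]
tool_rot: [-2.448, -1.969, -0.0]
ft_force: [0.7, 1.1, 0.3]
grip_width: 0.629
time: 10.95
position: [0.5011, -0.2823, 0.1299]
tool_rot: [2.447, 1.969, 0.001]
ft_force: [1.4, -1.1, 1.6]
grip_width: 0.256
time: 11.25
position: [0.5011, -0.2823, 0.1299]
tool_rot: [2.447, 1.969, 0.001]
ft_force: [0.4, -1.2, 1.3]
grip_width: 0.25
```

Gripped on the tab at 0.25, which is 22 mm. From here I work relative to the reported z: the hook's origin is TCP + 12 mm. Lift 6 mm and slide off the peg's end.

```bash
python3 -m creep '[[[0.1,0,0,0,0,0,0],[0.1,0,0,-6,0,0,0],[0.1,0,0,-6,0,0,0],[0.1,-20,0,-6,0,0,0],[0.1,-45,0,-6,0,0,0]]]' 35
python3 -m creep '[[[0.1,-40,0,0,0,0,0],[0.1,-40,0,0,0,0,0],[0.1,-40,0,0,0,0,0],[0.1,-40,0,-45,0,0,0],[0.1,-40,0,-90,0,0,0]]]'
python3 - <<'E'
from h import *
A=(.5869,.2323,.2249)
print("tip",bod(A,(0,-110)),"pre",bod(A,(0,-160)))
to(*bod(A,(0,-160)),.32,.2249)
E
```

```text
time: 11.75
position: [0.4914, -0.3246, 0.1351]
tool_rot: [-2.443, -1.972, -0.001]
ft_force: [-1.4, -0.2, -3.3]
grip_width: 0.251
time: 12.25
position: [0.4821, -0.3628, 0.225]
tool_rot: [-2.443, -1.968, 0.002]
ft_force: [0.6, -1.1, -1.9]
grip_width: 0.246
tip [0.6114 0.1251] pre [0.6226 0.0763]
t 12.25 tcp [ 0.4821 -0.3628  0.225 ] ytool -12.3 tilt [ 0.002 -0.004] F [ 0.6 -1.1 -1.9] g 0.246 q [-0.11  0.27  0.87  1.54 -0.21  1.43  0.56]
shift [459.1  43.5 -94.2] turn [-0.004 -0.003 -0.439]
```

```bash
python3 -m creep '[[[0.1,0,0,-50,0,0,0],[0.1,0,0,-95,0,0,0],[0.1,50,5,-95,0,0,0],[0.1,95,9,-95,0,0,-0.1],[0.1,140,13,-95,0,0,-0.15]]]'
python3 -m creep '[[[0.1,200,50,0,0,0,-0.28],[0.1,200,50,0,0,0,-0.28],[0.1,200,50,0,0,0,-0.28],[0.1,200,50,0,0,0,-0.28],[0.1,200,50,0,0,0,-0.28]]]'
python3 -c "
from h import *
A=(.5869,.2323,.2249)
to(*bod(A,(0,-160)),.32,.2249)"
```

```text
time: 12.75
position: [0.5257, -0.2282, 0.3209]
tool_rot: [-2.288, -2.152, -0.002]
ft_force: [0.1, -0.4, -2.6]
grip_width: 0.245
time: 13.25
position: [0.5894, -0.0227, 0.3192]
tool_rot: [-1.949, -2.457, -0.005]
ft_force: [-0.1, 0.6, -3.7]
grip_width: 0.246
t 13.25 tcp [ 0.5894 -0.0227  0.3192] ytool 13.2 tilt [ 0.006 -0.001] F [-0.1  0.6 -3.7] g 0.246 q [-0.54  0.18  0.63  1.4  -0.11  1.6   0.31]
shift [88.8 54.9 -0.4] turn [-0.001 -0.006  0.005]
```

```bash
python3 -m creep '[[[0.1,45,28,0,0,0,0],[0.1,89,55,0,0,0,0],[0.1,89,55,0,0,0,0],[0.1,89,55,45,0,0,0],[0.1,89,55,90,0,0,0]]]'
python3 -m creep '[[[0.1,0,0,50,0,0,0],[0.1,0,0,92,0,0,0],[0.1,0,0,92,0,0,0],[0.1,0,0,92,0,0,0],[0.1,0,0,92,0,0,0]]]'
python3 - <<'E'
from h import *
A=(.5869,.2323,.2249)
to(*bod(A,(0,-130)),.137,.2249)
s=ctrl.get_image("side")[:,:,::-1];t=ctrl.get_image("top")[:,:,::-1]
cv2.imwrite("pics/s8.png",s);cv2.imwrite("pics/t8.png",t)
c=lambda im,x,y:cv2.resize(im[y:y+110,x:x+78],None,fx=5,fy=5,interpolation=cv2.INTER_CUBIC)
cv2.imwrite("pics/c9.png",np.hstack([c(s,310,140),c(t,240,100)]))
f=lambda p:((proj("side",p)[0]-[310,140]+.5)*5-.5).round(0)
print("tip",f([*bod(A,(0,-110)),.13]))
for m in[(-26,-15,8),(26,-15,8),(-26,-15,-22),(-17,-15,-22),(17,-15,-22),(26,-15,-22),(0,-15,0),(0,15,0)]:
  print(m,f([*bod((*ctrl.get_state()["position"][:2],.23),m),.149+m[2]/1e3]))
E
```

```text
time: 13.75
position: [0.6236, 0.0653, 0.2305]
tool_rot: [1.967, 2.448, 0.003]
ft_force: [0.1, -0.0, -4.0]
grip_width: 0.245
time: 14.25
position: [0.6253, 0.064, 0.1421]
tool_rot: [1.969, 2.444, 0.006]
ft_force: [0.5, 0.4, -2.5]
grip_width: 0.246
t 14.25 tcp [0.6253 0.064  0.1421] ytool 12.3 tilt [-0.     0.005] F [ 0.5  0.4 -2.5] g 0.246 q [-0.6   0.32  0.57  1.59 -0.18  1.27  0.21]
shift [42.6 -0.3  5.1] turn [ 0.005  0.    -0.01 ]
tip [219. 188.]
(-26, -15, 8) [270. 226.]
(26, -15, 8) [341. 196.]
(-26, -15, -22) [267. 270.]
(-17, -15, -22) [279. 265.]
(17, -15, -22) [325. 245.]
(26, -15, -22) [337. 240.]
(0, -15, 0) [305. 223.]
(0, 15, 0) [271. 199.]
```

View pics/c9.png

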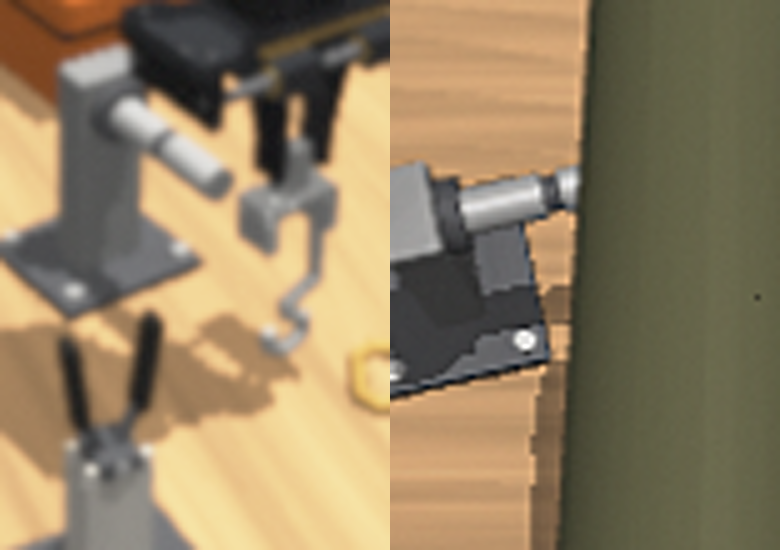

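Crop: the axle tip is at (222,187) as predicted. The hook's saddle is at (240–336, 185–250), level with the axle and just outboard, with its bar on the right leg. Lateral offset is only a few mm, so I lower slightly and slide on.

```bash
python3 -m creep '[[[0.1,0,0,8,0.005,0,-0.01],[0.1,15,0,8,0.005,0,-0.01],[0.1,30,0,8,0.005,0,-0.01],[0.1,40,0,8,0.005,0,-0.01],[0.1,50,0,8,0.005,0,-0.01]]]'
python3 -c "
from h import *
A=(.5869,.2323,.2249)
to(*bod(A,(0,-85)),.134,.2249)"
```

```text
time: 14.85
position: [0.6121, 0.1146, 0.1308]
tool_rot: [-1.955, -2.455, 0.006]
ft_force: [-0.4, 0.2, -3.9]
grip_width: 0.248
t 14.85 tcp [0.6121 0.1146 0.1308] ytool 13.0 tilt [ 0.    -0.005] F [-0.4  0.2 -3.9] g 0.248 q [-0.67  0.33  0.54  1.61 -0.17  1.26  0.13]
shift [35.3  1.7 -3.1] turn [-0.005 -0.     0.001]
```

```bash
python3 -m creep '[[[0.1,10,1,-3,0,0,0],[0.1,22,1,-3,0,0,0],[0.1,35,1,-3,0,0,0],[0.1,35,1,-3,0,0,0],[0.1,35,1,-3,0,0,0]]]'
python3 - <<'E'
from h import *
A=(.5869,.2323,.2249)
to(*bod(A,(0,-27)),.134,.2249)
s=ctrl.get_image("side")[:,:,::-1];cv2.imwrite("pics/s9.png",s)
E
```

```text
time: 15.35
position: [0.6057, 0.147, 0.1337]
tool_rot: [-1.956, -2.454, 0.007]
ft_force: [-0.4, -0.4, -4.5]
grip_width: 0.246
t 15.35 tcp [0.6057 0.147  0.1337] ytool 12.9 tilt [-0.    -0.005] F [-0.4 -0.4 -4.5] g 0.246 q [-0.71  0.32  0.53  1.61 -0.17  1.26  0.07]
shift [60.4  0.7 -0.3] turn [-0.005  0.    -0.   ]
```

```bash
python3 -m creep '[[[0.1,0,0,2,0,0,0],[0.1,0,0,4,0,0,0],[0.1,0,0,4,0,0,0]]]'
python3 -m creep '[[[0.1,0,0,1,0,0,0],[0.1,0,0,1,0,0,0],[0.1,0,0,1,0,0,0]]]'
python3 -m creep '[[[0.1,0,0,1,0,0,0],[0.1,0,0,1,0,0,0],[0.1,0,0,1,0,0,0]]]'
```

```text
time: 15.7
position: [0.6062, 0.1458, 0.1304]
tool_rot: [-1.959, -2.453, 0.006]
ft_force: [-0.2, -1.4, -0.2]
grip_width: 0.245
time: 16.0
position: [0.6062, 0.1457, 0.1302]
tool_rot: [-1.959, -2.453, 0.006]
ft_force: [-2.4, -2.5, 6.0]
grip_width: 0.245
time: 16.3
position: [0.6063, 0.1456, 0.1301]
tool_rot: [-1.959, -2.453, 0.005]
ft_force: [-4.1, -3.5, 9.4]
grip_width: 0.245
```

Contact came at TCP z = 0.1304, matching the hung height on the peg. Raise a little and slide to the collar.

```bash
python3 -m creep '[[[0.1,0,0,-4,0,0,0],[0.1,12,0,-4,0,0,0],[0.1,25,0,-4,0,0,0],[0.1,38,0,-4,0,0,0],[0.1,46,0,-4,0,0,0]]]'
python3 -m creep '[[[0.1,0,0,0,0,0,0],[0.1,4,0,0,0,0,0],[0.1,7,0,0,0,0,0],[0.1,7,0,0,0,0,0]]]'
python3 -c "
from h import *
A=(.5869,.2323,.2249)
to(*bod(A,(0,-27)),.134,.2249)"
```

```text
time: 16.8
position: [0.5943, 0.195, 0.1311]
tool_rot: [-1.952, -2.455, 0.006]
ft_force: [0.8, 0.5, -4.1]
grip_width: 0.242
time: 17.2
position: [0.594, 0.1987, 0.1318]
tool_rot: [-1.957, -2.453, 0.006]
ft_force: [-0.3, -0.8, -3.8]
grip_width: 0.248
t 17.20 tcp [0.594  0.1987 0.1318] ytool 12.8 tilt [ 0.    -0.005] F [-0.3 -0.8 -3.8] g 0.248 q [-0.77  0.33  0.5   1.6  -0.16  1.26 -0.02]
shift [ 7.3  0.6 -2.2] turn [-0.005 -0.    -0.001]
```

```bash
python3 -m creep '[[[0.1,2,0,0,0,0,0],[0.1,4,0,0,0,0,0],[0.1,4,0,0,0,0,0]]]'
python3 -m creep '[[[0.1,1,0,0,0,0,0],[0.1,2,0,0,0,0,0],[0.1,2,0,0,0,0,0]]]'
python3 -m creep '[[[0.1,1,0,0,0,0,0],[0.1,2,0,0,0,0,0],[0.1,2,0,0,0,0,0]]]'
```

```text
time: 17.5
position: [0.593, 0.2028, 0.1318]
tool_rot: [-1.957, -2.453, 0.006]
ft_force: [-0.1, -0.2, -3.5]
grip_width: 0.248
time: 17.8
position: [0.5927, 0.2041, 0.1318]
tool_rot: [-1.958, -2.453, 0.006]
ft_force: [0.1, -0.7, -3.8]
grip_width: 0.251
time: 18.1
position: [0.5927, 0.2045, 0.132]
tool_rot: [-1.96, -2.454, 0.008]
ft_force: [0.2, -4.0, -1.0]
grip_width: 0.248
```

Collar contact, Fy −4 N. Lower, let go, and back straight up.

```bash
python3 -m creep '[[[0.1,-1,0,1,0,0,0],[0.1,-1,0,2,0,0,0],[0.1,-1,0,2,0,0,0],[0.1,-1,0,2,0,0,0]]]'
python3 -m creep '[[[0.5,0,0,0,0,0,0],[0.5,0,0,0,0,0,0],[0.5,0,0,0,0,0,0],[0.6,0,0,0,0,0,0],[0.6,0,0,0,0,0,0]]]'
python3 -m creep '[[[0.6,0,0,-15,0,0,0],[0.6,0,0,-40,0,0,0],[0.8,0,0,-80,0,0,0],[0.8,0,0,-120,0,0,0],[0.8,0,0,-120,0,0,0]]]'
python3 - <<'E'
from h import *
P0=(.472,-.0411,.128)
to(*P0[:2],.26,.128)
t=ctrl.get_image("top")[:,:,::-1];s=ctrl.get_image("side")[:,:,::-1];cv2.imwrite("pics/s10.png",s);cv2.imwrite("pics/t10.png",t)
E
```

```text
time: 18.5
position: [0.593, 0.2044, 0.1305]
tool_rot: [-1.959, -2.454, 0.006]
ft_force: [-0.0, -4.1, 1.4]
grip_width: 0.246
time: 19.0
position: [0.5923, 0.206, 0.1298]
tool_rot: [-1.956, -2.454, 0.005]
ft_force: [0.6, -0.3, -0.3]
grip_width: 0.565
time: 19.5
position: [0.5965, 0.2062, 0.2579]
tool_rot: [1.958, 2.454, 0.011]
ft_force: [0.8, 0.9, 0.8]
grip_width: 0.767
t 19.50 tcp [0.5965 0.2062 0.2579] ytool 12.8 tilt [0.003 0.007] F [0.8 0.9 0.8] g 0.767 q [-0.79  0.27  0.52  1.42 -0.13  1.49 -0.05]
shift [-213.5 -176.2   -3.9] turn [ 0.007 -0.003  0.096]
```

```bash
python3 -m creep '[[[1,-100,-80,-4,0,0,0.05],[1,-100,-80,-4,0,0,0.05],[1,-213,-176,-4,0.004,0,0.096],[1,-213,-176,-4,0.004,0,0.096],[1,-213,-176,-4,0.004,0,0.096]]]'
python3 -m creep '[[[1,0,0,0,0,0,0],[1,0,0,0,0,0,0],[1,0,0,0,0,0,0]]]'
python3 - <<'E'
from h import *
to(.472,-.0411,.107,.128)
# precise re-fit of pliers stand base from the first top picture: hull of the dark base
t=cv2.imread("pics/top0.png");hsv=cv2.cvtColor(t,cv2.COLOR_BGR2HSV)
def base(x,y,w,h):
    m=((hsv[y:y+h,x:x+w,1]<70)&(hsv[y:y+h,x:x+w,2]<120)).astype(np.uint8)
    m=cv2.morphologyEx(cv2.morphologyEx(m,cv2.MORPH_CLOSE,np.ones((5,5))),cv2.MORPH_OPEN,np.ones((11,11)))
    c=max(cv2.findContours(m,0,1)[0],key=cv2.contourArea);return cv2.minAreaRect(c),[x,y]
print(base(325,155,66,72))
print("pred centre",proj("top",[.472,-.0411,.01]))
# did the hook stay: difference picture of hook region is judged later
E
```

```text
time: 20.1
position: [0.4789, -0.0194, 0.2532]
tool_rot: [-2.07, -2.354, 0.014]
ft_force: [0.8, -0.2, 0.6]
grip_width: 0.992
time: 20.4
position: [0.4807, -0.0165, 0.2538]
tool_rot: [-2.068, -2.356, 0.012]
ft_force: [0.5, 0.9, 0.4]
grip_width: 0.999
t 20.40 tcp [ 0.4807 -0.0165  0.2538] ytool 7.4 tilt [-0.   -0.01] F [0.5 0.9 0.4] g 0.999 q [-0.69 -0.1   0.63  1.76  0.06  1.47  0.06]
shift [-23.3 -10.4 147. ] turn [-0.01   0.     0.002]
(((29.46288299560547, 39.97161865234375), (39.45086669921875, 31.983617782592773), 82.40535736083984), [325, 155])
pred centre [[354.3748 194.7965]]
```

```bash
python3 -m creep '[[[1,-23,-10,0,-0.01,0,0],[1,-23,-10,0,-0.01,0,0],[1,-23,-10,40,-0.01,0,0],[1,-23,-10,75,-0.01,0,0],[1,-23,-10,75,-0.01,0,0]]]'
python3 -m creep '[[[1,0,0,0,0,0,0],[1,0,0,0,0,0,0]]]'
python3 - <<'E'
from h import *
to(.472,-.0411,.107,.128)
E
```

```text
time: 20.9
position: [0.4699, -0.0407, 0.1751]
tool_rot: [-2.069, -2.358, 0.011]
ft_force: [-0.4, -0.0, 0.1]
grip_width: 1.001
time: 21.1
position: [0.4747, -0.0415, 0.1813]
tool_rot: [2.072, 2.358, 0.003]
ft_force: [-0.1, 0.1, 0.2]
grip_width: 1.003
t 21.10 tcp [ 0.4747 -0.0415  0.1813] ytool 7.4 tilt [-0.001  0.003] F [-0.1  0.1  0.2] g 1.003 q [-0.67 -0.09  0.67  1.9   0.06  1.31  0.11]
shift [ 0.8 -2.9 74.3] turn [0.003 0.001 0.001]
```

```bash
python3 -m creep '[[[1,1,-3,20,0.003,0,0],[1,1,-3,40,0.003,0,0],[1,1,-3,60,0.003,0,0],[1,1,-3,74,0.003,0,0],[1,1,-3,74,0.003,0,0]]]'
python3 -m creep '[[[1,0,0,0,0,0,0],[1,0,0,0,0,0,0]]]'
python3 - <<'E'
from h import *
to(.472,-.0411,.107,.128)
s=ctrl.get_image("side")[:,:,::-1];cv2.imwrite("pics/s11.png",s)
E
```

```text
time: 21.6
position: [0.4702, -0.0413, 0.1056]
tool_rot: [-2.074, -2.359, 0.004]
ft_force: [0.2, -0.0, -0.4]
grip_width: 1.002
time: 21.8
position: [0.4716, -0.0414, 0.1072]
tool_rot: [2.074, 2.358, 0.001]
ft_force: [0.0, -0.2, -0.1]
grip_width: 0.999
t 21.80 tcp [ 0.4716 -0.0414  0.1072] ytool 7.3 tilt [-0.     0.001] F [ 0.  -0.2 -0.1] g 0.999 q [-0.66 -0.02  0.69  2.    0.01  1.16  0.15]
shift [0.2 0.4 0.2] turn [0.001 0.    0.   ]
```

```bash
python3 -m creep '[[[0.62,0,0,0,0,0,0],[0.62,0,0,0,0,0,0],[0.62,0,0,0,0,0,0],[0.62,0,0,0,0,0,0],[0.55,0,0,0,0,0,0]]]' 30
python3 -m creep '[[[0.3,0,0,0,0,0,0],[0.3,0,0,0,0,0,0],[0.3,0,0,0,0,0,0],[0.3,0,0,0,0,0,0],[0.3,0,0,0,0,0,0]]]'
python3 -m creep '[[[0.3,0,0,0,0,0,0],[0.3,0,0,0,0,0,0],[0.3,0,0,0,0,0,0]]]'
```

```text
time: 22.35
position: [0.4705, -0.0415, 0.1057]
tool_rot: [-2.074, -2.359, 0.002]
ft_force: [0.1, 0.1, 4.9]
grip_width: 0.63
time: 22.85
position: [0.4729, -0.0412, 0.1076]
tool_rot: [2.073, 2.357, 0.004]
ft_force: [1.6, 0.1, 7.9]
grip_width: 0.402
time: 23.15
position: [0.473, -0.0412, 0.1076]
tool_rot: [2.073, 2.357, 0.004]
ft_force: [2.0, -0.7, 7.5]
grip_width: 0.4
```

Opening is 0.40 (about 35 mm), so the pliers are squeezed to the stop. Lift straight up.

```bash
python3 -m creep '[[[0.3,0,0,-10,0,0,0],[0.3,0,0,-30,0,0,0],[0.3,0,0,-55,0,0,0],[0.3,0,0,-85,0,0,0],[0.3,0,0,-115,0,0,0]]]'
python3 -m creep '[[[0.3,0,0,-20,0,0,0],[0.3,0,0,-20,0,0,0],[0.3,0,0,-20,0,0,0]]]'
python3 - <<'E'
from h import *
A=(.5869,.2323,.2249)
s=ctrl.get_image("side")[:,:,::-1];cv2.imwrite("pics/s12.png",s)
to(*bod(A,(0,-150)),.1976,.2249)
E
```

```text
time: 23.65
position: [0.469, -0.0417, 0.221]
tool_rot: [-2.073, -2.357, 0.006]
ft_force: [0.1, 0.6, -2.7]
grip_width: 0.398
time: 23.95
position: [0.4696, -0.0415, 0.2396]
tool_rot: [-2.074, -2.358, 0.005]
ft_force: [-0.9, 0.3, -3.7]
grip_width: 0.403
t 24.00 tcp [ 0.4692 -0.0415  0.239 ] ytool 7.3 tilt [-0.001 -0.005] F [ 0.5  0.6 -4. ] g 0.402 q [-0.67 -0.13  0.65  1.81  0.08  1.44  0.09]
shift [107.3 166.4  40.5] turn [-0.005  0.    -0.097]
```

```bash
python3 -m creep '[[[0.3,0,45,0,0,0,0],[0.3,20,90,0,0,0,-0.03],[0.3,60,130,0,0,0,-0.06],[0.3,100,160,0,0,0,-0.097],[0.3,107,166,0,-0.004,0,-0.097]]]'
python3 -m creep '[[[0.3,0,0,0,0,0,0],[0.3,0,0,15,0,0,0],[0.3,0,0,30,0,0,0],[0.3,0,0,30,0,0,0],[0.3,0,0,30,0,0,0]]]'
python3 - <<'E'
from h import *
A=(.5869,.2323,.2249)
to(*bod(A,(0,-150)),.1976,.2249)
E
```

```text
time: 24.5
position: [0.6216, 0.0935, 0.236]
tool_rot: [-1.946, -2.463, 0.002]
ft_force: [-0.0, 0.7, -3.5]
grip_width: 0.402
time: 25.0
position: [0.6205, 0.0848, 0.2094]
tool_rot: [1.96, 2.455, 0.0]
ft_force: [0.3, -0.1, -3.4]
grip_width: 0.402
t 25.00 tcp [0.6205 0.0848 0.2094] ytool 12.8 tilt [-0.     0.001] F [ 0.3 -0.1 -3.4] g 0.402 q [-0.7   0.3   0.65  1.5  -0.18  1.4   0.18]
shift [ 1.3  0.1 11.8] turn [ 0.001  0.    -0.002]
```

```bash
python3 -m creep '[[[0.3,1,0,12,0,0,0],[0.3,1,0,12,0,0,0],[0.3,1,0,12,0,0,0]]]'
python3 - <<'E'
from h import *
A=(.5869,.2323,.2249)
s=ctrl.get_image("side")[:,:,::-1];cv2.imwrite("pics/s13.png",s)
to(*bod(A,(0,-95)),.1976,.2249)
# ring predicted vs picture: draw bright-pixel map around ring
c=proj("side",[*ctrl.get_state()["position"][:2],.13])[0];print("ring pred",c,"tip",proj("side",[*bod(A,(0,-110)),.13])[0])
x,y=c.round().astype(int);g=cv2.cvtColor(s,cv2.COLOR_BGR2HSV)
print("S (saturation) rows",y-14,"cols",x-14)
for r in g[y-14:y+15,x-14:x+15,1]: print(" ".join("%3d"%v for v in r))
E
```

```text
time: 25.3
position: [0.621, 0.0869, 0.1979]
tool_rot: [1.957, 2.456, 0.002]
ft_force: [0.7, -0.3, -2.5]
grip_width: 0.401
t 25.35 tcp [0.6213 0.0869 0.1983] ytool 12.9 tilt [-0.001  0.002] F [ 0.5  0.8 -2.7] g 0.399 q [-0.7   0.3   0.65  1.52 -0.18  1.38  0.19]
shift [54.4 -1.1  0.7] turn [0.002 0.001 0.   ]
ring pred [361.9981 183.2824] tip [353.3967 177.275 ]
S (saturation) rows 169 cols 348
 41  69  88  96 101  99 101 102 103 103 102 106 103  75  60  56  42  33  62  89 102  99  93  94  97  98  97  97  97
 12  27  57  85  95  98  99 101 103 102 103 106  98  80  97  97  91  73  89 104  99  95  93  93  93  97  99  97  98
  7   8  20  47  77  94  99 101 100 102 104 107  92  92 108 109 106  95  98 107  98  94  93  91  93  94  98  99  98
  4   4   5  13  35  66  90  99 100 102 106 105  85 102 108 102 107 105  99 110 100  95  95  92  93  93  95  98  98
  4   5   3   3  10  28  63  89  99 102 107  98  85 106 104 101 105 108  97 108 102  95  95  95  94  94  94  96  97
  4   6   5   5   4   8  23  59  91 102 106  91  93 109 103 100 102 108  94 108 104  96  95  97  97  93  92  93  94
 11   
[... 1961 characters left out ...]
  96
  7  56  96 105 103 103 103 102 103 102 100  98  97  97 100 101  98  94  93  93  94  95  98  98  97  96  94  94  95
 65  93 108 104 103 103 102 102 102 102 100  99  99  97  98  99 100  97  93  93  93  93  96  98  97  97  93  94  94
106 107 104 102 102 102 103 103 102 103 102 100 100  98  97 100  99  97  94  94  93  92  92  96  96  97  96  94  94
104 101  99  99 100 102 102 103 103 102 101 100 101 101  99  97  98  99  97  95  93  94  93  95  96  97  97  97  93
 98  97  96  98 100 101 102 103 103 101 101 102 102 101 100  98  99  98  98  96  93  92  93  94  95  96  96  95  93
 98  97  97  97  98  98  99 101 102 102 101 103 103 103 101 100  99  98 100  97  95  94  92  92  93  94  97  96  94
```

Run:
```python
from h import *
A=(.5869,.2323,.2249)
th=np.linspace(0,2*np.pi,180)
def rim(y,r): return proj("side",np.array([[*bod(A,(r*np.cos(t),y)),.13+r*np.sin(t)/1e3] for t in th]))
def stat(q): return "umax",q[q[:,0].argmax()],"vmax",q[q[:,1].argmax()]
print("tip rim",stat(rim(-110,12)))
# picture: subpixel 50% saturation crossing along axis & across, from the undisturbed first picture too
for n in("s13","side0"):
    S=cv2.GaussianBlur(cv2.cvtColor(cv2.imread(f"pics/{n}.png"),cv2.COLOR_BGR2HSV)[:,:,1].astype(np.float32),(0,0),.5)
    # outward ray profiles from predicted tip centre; edge radius - predicted rim radius
    c=proj("side",[*bod(A,(0,-110)),.13])[0]; q=rim(-110,12)-c
    for a in np.radians([-20,0,20,45,70,90,110,130]):
        d=np.array([np.cos(a),np.sin(a)]);r=np.arange(0,12,.1)
        v=cv2.remap(S,(c[0]+r*d[0]).astype(np.float32)[None],(c[1]+r*d[1]).astype(np.float32)[None],1)[0]
        i=np.argmax(v>55);pr=max(p@d for p in q if abs(np.cross(d,p))<.4)
        print(n,int(np.degrees(a)),"obs %.1f pred %.1f"%(r[i],pr))
```

```text
tip rim ('umax', array([356.5813, 175.8026]), 'vmax', array([352.1103, 180.8618]))
s13 -20 obs 2.1 pred 3.5
s13 0 obs 1.6 pred 3.0
s13 20 obs 1.3 pred 2.7
s13 45 obs 1.3 pred 2.6
s13 70 obs 1.3 pred 3.0
s13 90 obs 1.5 pred 3.4
s13 110 obs 1.8 pred 3.9
s13 130 obs 2.1 pred 4.0
side0 -20 obs 2.3 pred 3.5
side0 0 obs 1.8 pred 3.0
side0 20 obs 1.5 pred 2.7
side0 45 obs 1.4 pred 2.6
side0 70 obs 1.5 pred 3.0
side0 90 obs 1.6 pred 3.4
side0 110 obs 1.9 pred 3.9
side0 130 obs 2.3 pred 4.0<stdin>:15: DeprecationWarning: Arrays of 2-dimensional vectors are deprecated. Use arrays of 3-dimensional vectors instead. (deprecated in NumPy 2.0)
```

```bash
python3 - <<'E' 2>/dev/null
from h import *
A=(.5869,.2323,.2249)
for n in("side","top"):
    g=cv2.cvtColor(cv2.imread(f"pics/{n}0.png"),cv2.COLOR_BGR2HSV).astype(np.float32)
    def samp(ch,P): q=proj(n,P).astype(np.float32);return cv2.remap(g[:,:,ch],q[:,0][None],q[:,1][None],1)[0]
    # along the axis, on the visible top generatrix (z=.142, x=0)
    ys=np.arange(-120,-5,1.)
    v=samp(2,np.array([[*bod(A,(0,y)),.142] for y in ys])); s=samp(1,np.array([[*bod(A,(0,y)),.142] for y in ys]))
    print(n,"V along top line:",[(int(y),int(a),int(b)) for y,a,b in zip(ys,v,s)][::3])
    # across: image-perpendicular profile at several y, edges where saturation crosses 55
    for y in(-30,-40,-75,-90,-100):
        c,d=proj(n,[*bod(A,(0,y)),.13])[0],None
        e=proj(n,[*bod(A,(0,y-5)),.13])[0]-c;e/=np.linalg.norm(e);p=np.array([-e[1],e[0]])
        r=np.arange(-9,9.01,.1);q=(c+r[:,None]*p).astype(np.float32)
        v=cv2.remap(g[:,:,1],q[:,0][None],q[:,1][None],1)[0];i=np.where(v<50)[0]
        rim=proj(n,np.array([[*bod(A,(12*np.cos(t),y)),.13+.012*np.sin(t)] for t in np.linspace(0,6.28,100)]))-c
        w=rim@p
        print(n,y,"obs edges %.1f %.1f mid %.2f | pred %.1f %.1f mid %.2f"%(r[i[0]],r[i[-1]],(r[i[0]]+r[i[-1]])/2,w.min(),w.max(),(w.min()+w.max())/2),"perp",p.round(2))
E
```

```text
side V along top line: [(-120, 154, 50), (-117, 137, 23), (-114, 155, 20), (-111, 176, 14), (-108, 199, 11), (-105, 214, 8), (-102, 219, 6), (-99, 220, 6), (-96, 220, 7), (-93, 220, 6), (-90, 220, 6), (-87, 220, 7), (-84, 220, 6), (-81, 219, 8), (-78, 218, 7), (-75, 218, 8), (-72, 218, 8), (-69, 214, 13), (-66, 200, 15), (-63, 179, 12), (-60, 161, 14), (-57, 152, 11), (-54, 172, 12), (-51, 196, 10), (-48, 214, 8), (-45, 218, 7), (-42, 221, 6), (-39, 220, 7), (-36, 219, 6), (-33, 217, 5), (-30, 217, 3), (-27, 218, 3), (-24, 216, 3), (-21, 216, 4), (-18, 204, 5), (-15, 188, 5), (-12, 163, 5), (-9, 129, 3), (-6, 98, 2)]
side -30 obs edges -4.3 9.0 mid 2.35 | pred -3.9 3.9 mid -0.00 perp [-0.59  0.8 ]
side -40 obs edges -4.4 9.0 mid 2.30 | pred -3.9 3.9 mid -0.00 perp [-0.59  0.8 ]
side -75 obs edges -4.3 2.2 mid -1.05 | pred -4.0 4.0 mid -0.00 perp [-0.59  0.8 ]
side -90 obs edges -4.3 2.3 mid -1.00 | pred -4.0 4.0 mid -0.00 perp [-0.59  0.8 ]
side -100 obs edges -4.2 2.4 mid -0.90 | pred -4.0 4.0 mid -0.00 perp [-0.59  0.8 ]
top V along top line: [(-120, 188, 109), (-117, 189, 110), (-
[... 253 characters left out ...]
99, 4), (-63, 97, 3), (-60, 87, 12), (-57, 94, 9), (-54, 155, 2), (-51, 198, 3), (-48, 195, 3), (-45, 197, 5), (-42, 193, 3), (-39, 192, 2), (-36, 196, 4), (-33, 195, 4), (-30, 193, 3), (-27, 192, 3), (-24, 196, 4), (-21, 195, 4), (-18, 196, 3), (-15, 191, 3), (-12, 112, 6), (-9, 78, 9), (-6, 88, 9)]
top -30 obs edges -5.0 9.0 mid 2.00 | pred -4.7 4.7 mid -0.01 perp [0.22 0.97]
top -40 obs edges -4.6 9.0 mid 2.20 | pred -4.7 4.7 mid -0.01 perp [0.22 0.97]
top -75 obs edges -4.4 4.3 mid -0.05 | pred -4.7 4.7 mid -0.01 perp [0.22 0.98]
top -90 obs edges -4.2 3.9 mid -0.15 | pred -4.7 4.7 mid -0.01 perp [0.22 0.98]
top -100 obs edges -4.3 4.1 mid -0.10 | pred -4.7 4.7 mid -0.01 perp [0.22 0.98]
```

Estimates agree: groove at body y ≈ −59 mm, lateral within about 1 mm, and the ring seen at (361.8,182.8) against (362.0,183.3) predicted. Insert slowly.

```bash
python3 -m creep '[[[0.3,10,-1,0.5,0.002,0,0],[0.3,20,-1,0.5,0.002,0,0],[0.3,30,-1,0.5,0.002,0,0],[0.3,38,-1,0.5,0.002,0,0],[0.3,46,-1,0.5,0.002,0,0]]]'
python3 -m creep '[[[0.3,8,0,0,0,0,0],[0.3,8,0,0,0,0,0],[0.3,8,0,0,0,0,0],[0.3,8,0,0,0,0,0]]]'
python3 - <<'E'
from h import *
A=(.5869,.2323,.2249)
to(*bod(A,(0,-95)),.1976,.2249)
s=ctrl.get_image("side")[:,:,::-1];cv2.imwrite("pics/s14.png",s)
E
```

```text
time: 25.85
position: [0.6098, 0.1328, 0.1977]
tool_rot: [1.956, 2.458, -0.0]
ft_force: [0.1, -0.0, -2.9]
grip_width: 0.401
time: 26.25
position: [0.6084, 0.1384, 0.1977]
tool_rot: [1.959, 2.455, -0.001]
ft_force: [-0.4, -0.1, -2.6]
grip_width: 0.401
t 26.25 tcp [0.6084 0.1384 0.1977] ytool 12.8 tilt [-0.001  0.   ] F [-0.4 -0.1 -2.6] g 0.401 q [-0.77  0.29  0.63  1.53 -0.17  1.38  0.09]
shift [ 1.3 -0.   0.1] turn [ 0.     0.001 -0.001]
```

Around the axle with no contact. A light margin probe of ±2 mm each way follows.

```bash
p(){ grep ft_force; }
python3 -m creep '[[[0.3,1,2,0,0,0,0],[0.3,1,2,0,0,0,0],[0.3,1,2,0,0,0,0]]]' | p
python3 -m creep '[[[0.3,0,-4,0,0,0,0],[0.3,0,-4,0,0,0,0],[0.3,0,-4,0,0,0,0]]]' | p
python3 -m creep '[[[0.3,0,2,-2,0,0,0],[0.3,0,2,-2,0,0,0],[0.3,0,2,-2,0,0,0]]]' | p
python3 -m creep '[[[0.3,0,0,4,0,0,0],[0.3,0,0,4,0,0,0],[0.3,0,0,4,0,0,0]]]' | p
python3 -m creep '[[[0.3,0,0,-2,0,0,0],[0.3,0,0,-2,0,0,0],[0.3,0,0,-2,0,0,0]]]'
python3 - <<'E'
from h import *
A=(.5869,.2323,.2249)
to(*bod(A,(0,-59)),.1976,.2249)
E
```

```text
ft_force: [0.3, -0.1, -2.5]
ft_force: [-0.9, 0.3, -3.1]
ft_force: [0.1, 0.3, -3.6]
ft_force: [-0.7, 0.7, -2.4]
time: 27.8
position: [0.6082, 0.1402, 0.1979]
tool_rot: [1.958, 2.456, -0.0]
ft_force: [0.1, 0.1, -2.7]
grip_width: 0.4
t 27.80 tcp [0.6082 0.1402 0.1979] ytool 12.9 tilt [-0.001  0.   ] F [ 0.1  0.1 -2.7] g 0.400 q [-0.77  0.29  0.62  1.53 -0.17  1.38  0.09]
shift [35.5 -0.2  0.2] turn [0.    0.001 0.   ]
```

```bash
python3 -m creep '[[[0.3,10,0,0,0,0,0],[0.3,20,0,0,0,0,0],[0.3,28,0,0,0,0,0],[0.3,35.5,0,0,0,0,0],[0.3,35.5,0,0,0,0,0]]]'
python3 -m creep '[[[0.3,0,0,0,0,0,0],[0.3,0,0,0,0,0,0],[0.3,0,0,0,0,0,0]]]'
python3 - <<'E'
from h import *
A=(.5869,.2323,.2249)
to(*bod(A,(0,-59)),.1976,.2249)
s=ctrl.get_image("side")[:,:,::-1];cv2.imwrite("pics/s15.png",s)
c=lambda im:cv2.resize(im[130:200,305:370],None,fx=6,fy=6,interpolation=cv2.INTER_CUBIC)
cv2.imwrite("pics/c10.png",np.hstack([c(s),c(cv2.imread("pics/s13.png"))]))
f=lambda p:((proj("side",p)[0]-[305,130]+.5)*6-.5).round(0)
print("groove",f([*bod(A,(0,-59)),.13]),[f([*bod(A,(x,-59)),.13+z/1e3]) for x,z in((-18,0),(18,0),(0,18),(0,-18))])
E
```

```text
time: 28.3
position: [0.5995, 0.1773, 0.1974]
tool_rot: [-1.954, -2.459, 0.0]
ft_force: [-0.0, 0.1, -3.5]
grip_width: 0.398
time: 28.6
position: [0.6003, 0.1741, 0.1977]
tool_rot: [1.959, 2.455, -0.001]
ft_force: [0.2, -0.5, -2.6]
grip_width: 0.397
t 28.60 tcp [0.6003 0.1741 0.1977] ytool 12.8 tilt [-0.001  0.   ] F [ 0.2 -0.5 -2.6] g 0.397 q [-0.82  0.29  0.61  1.52 -0.17  1.38  0.03]
shift [ 0.7 -0.   0.1] turn [ 0.     0.001 -0.001]
groove [232. 241.] [array([203., 252.]), array([260., 230.]), array([233., 211.]), array([231., 271.])]
```

View pics/c10.png

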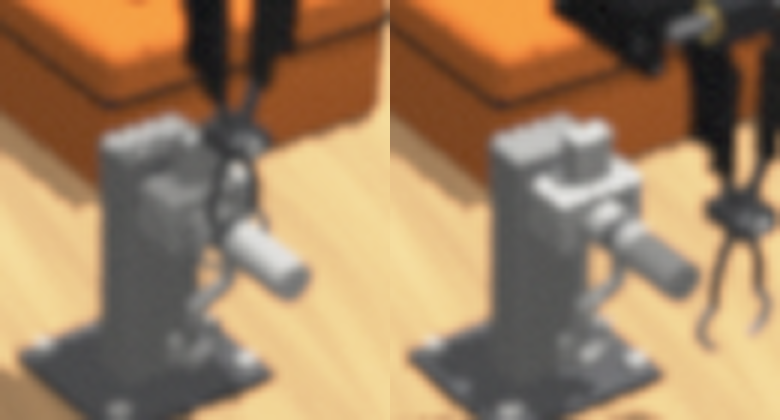

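Left crop: the ring sits around the axle near (232,240), as predicted for the groove, and the hook hangs upright at the collar behind it. A numeric check of the ring against the groove:

Run:
```python
from h import *
A=(.5869,.2323,.2249)
ys=np.arange(-84,-40,2.)
print(ys.astype(int).tolist())
for x,z in((0,12),(6,10.4),(-6,10.4)):
  for n in("side0","s13","s15"):
    g=cv2.cvtColor(cv2.imread(f"pics/{n}.png"),cv2.COLOR_BGR2GRAY).astype(np.float32)
    q=proj("side",np.array([[*bod(A,(x,y)),.13+z/1e3] for y in ys])).astype(np.float32)
    print(x,n,cv2.remap(g,q[:,0][None],q[:,1][None],1)[0].astype(int).tolist())
g=cv2.cvtColor(cv2.imread("pics/s15.png"),cv2.COLOR_BGR2GRAY)
print("u 335..357, v 155..180");print("\n".join(" ".join("%3d"%v for v in r) for r in g[155:181,335:358]))
print([(th,proj("side",[*bod(A,(16.5*np.cos(np.radians(th)),-59)),.13+.0165*np.sin(np.radians(th))])[0].round(1).tolist()) for th in range(0,360,30)])
```

```text
[-84, -82, -80, -78, -76, -74, -72, -70, -68, -66, -64, -62, -60, -58, -56, -54, -52, -50, -48, -46, -44, -42]
0 side0 [218, 217, 216, 216, 216, 216, 215, 213, 207, 195, 182, 168, 157, 149, 154, 169, 185, 201, 212, 215, 217, 219]
0 s13 [150, 153, 157, 161, 171, 184, 194, 203, 202, 194, 184, 170, 157, 149, 155, 171, 189, 204, 212, 211, 204, 195]
0 s15 [220, 218, 218, 219, 218, 218, 217, 214, 204, 186, 167, 144, 124, 110, 106, 111, 115, 115, 111, 101, 90, 80]
6 side0 [217, 217, 217, 217, 217, 217, 217, 217, 215, 214, 210, 202, 194, 181, 173, 172, 178, 187, 196, 205, 213, 216]
6 s13 [169, 170, 170, 172, 176, 182, 190, 196, 200, 201, 199, 187, 175, 162, 153, 150, 154, 166, 177, 188, 198, 198]
6 s15 [220, 216, 213, 211, 207, 205, 207, 212, 209, 205, 197, 178, 160, 139, 124, 115, 112, 114, 116, 117, 117, 109]
-6 side0 [193, 192, 191, 189, 189, 187, 185, 181, 172, 161, 147, 131, 122, 125, 133, 150, 167, 181, 188, 192, 193, 194]
-6 s13 [141, 142, 145, 151, 161, 170, 179, 183, 176, 166, 152, 137, 128, 130, 138, 156, 172, 186, 191, 189, 180, 168]
-6 s15 [198, 197, 196, 195, 195, 191, 186, 179,
[... 2048 characters left out ...]
 131 162 180 168 147 129 135 151 156 143 129 122 127 153 193
 84  86 103 144 161 162 151 136 148 181 198 199 184 157 133 130 131 126 121 120 133 168 201
 85  89 108 138 150 147 139 147 172 194 203 209 205 189 163 137 126 122 121 128 153 187 207
 88 101 122 138 143 142 150 171 191 200 204 209 211 207 193 173 153 137 136 151 178 200 211
 91 112 131 138 138 156 180 196 202 202 204 205 208 210 209 201 189 176 175 183 196 205 211
[(0, [347.5, 168.1]), (30, [347.0, 166.1]), (60, [345.5, 164.9]), (90, [343.3, 165.1]), (120, [341.1, 166.6]), (150, [339.5, 168.8]), (180, [338.8, 171.4]), (210, [339.3, 173.4]), (240, [340.9, 174.5]), (270, [343.0, 174.3]), (300, [345.2, 172.9]), (330, [346.8, 170.6])]
```

```bash
python3 -m creep '[[[0.3,1.2,0,0,0,0,0],[0.3,1.2,0,0,0,0,0],[0.3,1.2,0,0,0,0,0],[0.3,1.2,0,0,0,0,0],[0.3,1.2,0,0,0,0,0]]]'
python3 - <<'E'
from h import *
A=(.5869,.2323,.2249)
to(*bod(A,(0,-58.5)),.1976,.2249)
f=lambda m:((proj("side",[*bod(A,m[:2]),m[2]/1e3])[0]-[305,130]+.5)*6-.5+[390,0]).round(0).tolist()
print("hook corners pred in c10 right:",[f(m) for m in[(-11,-34,178),(11,-34,178),(11,-20,178),(-11,-20,178),(-26,-42,150),(26,-42,150)]])
print("qd",np.abs(ctrl.get_state()["qd"]).max())
E
```

```text
time: 29.15
position: [0.5999, 0.176, 0.1976]
tool_rot: [1.958, 2.456, -0.001]
ft_force: [0.3, 0.0, -3.6]
grip_width: 0.401
t 29.15 tcp [0.5999 0.176  0.1976] ytool 12.9 tilt [-0.001  0.   ] F [ 0.3  0.  -3.6] g 0.401 q [-0.82  0.29  0.61  1.52 -0.17  1.38  0.03]
shift [-0.7 -0.1  0. ] turn [0.    0.001 0.   ]
hook corners pred in c10 right: [[577.0, 145.0], [612.0, 133.0], [596.0, 121.0], [561.0, 133.0], [561.0, 208.0], [644.0, 178.0]]
qd 0.0015116826117192858
```

```bash
python3 -m creep '[[[0.3,-0.7,0,0,0,0,0],[0.3,-0.7,0,0,0,0,0],[0.3,-0.7,0,0,0,0,0],[0.3,-0.7,0,0,0,0,0],[0.3,-0.7,0,0,0,0,0]]]'
python3 - <<'E'
from h import *
A=(.5869,.2323,.2249)
to(*bod(A,(0,-58.5)),.1976,.2249)
print(ctrl.close_job())
E
```

```text
time: 29.65
position: [0.6, 0.1754, 0.1976]
tool_rot: [1.958, 2.456, -0.0]
ft_force: [1.2, 0.2, -2.0]
grip_width: 0.402
t 29.65 tcp [0.6    0.1754 0.1976] ytool 12.9 tilt [-0.001  0.   ] F [ 1.2  0.2 -2. ] g 0.402 q [-0.82  0.29  0.61  1.52 -0.17  1.38  0.03]
shift [-0.1 -0.1  0. ] turn [0.    0.001 0.   ]
the job is handed in; nothing more can be done
None
```

I handed the job in at about 29.7 s of the 72 s allowed. The hook hangs at the collar and the squeezed pliers hold their spread ring at the groove. No verdict came back.

**Hook:** I took it off the peg's end and slid it onto the axle, where the saddle's resting height matched the peg's. I pushed it along until it met the collar at about 4 N, then let it go. A later picture shows it upright where predicted.

**Pliers:** I squeezed the pair from the stand to the stop (opening 0.40, 30 N grip) and slid the ring over the free end. Moving it ±2 mm sideways and vertically around the plain part gave no contact. At hand-in it was square to the axle within about 0.01 rad, the arm was still, and the wrist carried only the pliers' weight.

**What failed or disagreed:**
- **Missed grasps:** The fingertips sit about 29 mm above where the reported TCP projects in the side camera. My first two attempts at the tab missed because of this, and the second tilted the hook briefly. It came back to hanging, and I then worked with relative heights.
- **Groove position:** The two cameras disagree by about 2 mm along the axle, so I set the ring midway. The limit is ±3 mm, which leaves little room if one camera is wrong.
- **Bystanders:** I made no contact with them that I know of, but I did not measure their positions again at the end.

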